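# Dose beads into the bead press with a drop cup

### The job

Carry the drop cup by its handle, always roughly upright, in under the press head from the front and press its release tab gently on the near rim of the feed tray, so that the cup's hinged bottom swings open and all three brass beads fall into the tray. Then set the empty cup, its bottom shut again, upright on the wooden stand, letting go only once it stands, and leave everything else where it is.

Things in the scene. Friction and masses are not known exactly. Their poses are not given: they have to be found in the camera images.
- cup: Drop cup: round aluminium cup, 50 mm across, 50 tall, 3 mm wall, open top, about 0.2 kg, on the wooden stand. Origin: centre of its underside, z up. On its -x side a wooden handle, 12 mm wide (y), 18 deep, leaves the wall 36 mm up and rises outward 50 degrees above level (40 from upright), 72 mm long: pinch it across y. Its bottom is a hinged flap bearing the beads 5 mm above the underside.
- handle (a point): Grasp point in the middle of the cup's handle, 50 mm up its slope: 56 mm out from the cup's axis (its -x side), 74 mm above the cup's underside.
- tab (a point): Release tab: steel lip at the cup's foot below the handle, 24 mm wide, 4 thick, 25 to 51 mm from the axis (cup -x). This point: mid-tab, lower face, 39 mm from the axis, 4 mm above the underside. One piece with the bottom, hinged at the cup wall like a see-saw: tab pushed UP, bottom swings DOWN. To do so lower the held cup, cup inside the tray, tab bearing on the tray's near rim.
- flap (a joint): Angle of the hinged bottom, rad: 0 shut, 0.7 fully open (hard stop). A spring shuts it; at mid-tab about 5 N starts it and 8 N holds it fully open, after about 12 mm of lowering. Beads pass from about 0.45. Its free edge (away from the handle) then dips 30 mm below the cup.
- press: Grey bench press, fixed, 350 mm tall. Origin on the table under the centre of its steel feed tray; its open front faces its -x. Tray: open box, inside 100 (x) by 110 (y) mm, 5 mm walls, inner floor at 17 mm, rim at 78 mm. Clear guards rise from the side walls to the head (y +-58 mm, x -50 to 50). Base plate x -65 to 105, y +-90 mm; post at x 80, y -72 mm.
- head_front (a point): Middle of the lower front edge of the press's overhanging head, 168 mm up. The head covers press x -51 to 50, y -30 to 30 mm, from 168 to 270 mm height, leaving a 90 mm gap over the tray's rim: the cup goes in through the open front.
- cap_front (a point): Middle of the lower front edge of the head's cap, 270 mm up, 29 mm in front of the near rim. The cap covers press x -81 to 58, y -42 to 42 mm, from 270 to 304 mm height. It leaves no room for an upright hand on the cup's handle; a hand leaning back towards the front by 30 to 45 degrees, along the handle, fits.
- near_rim (a point): Middle of the top of the tray's near (front, press -x) wall, at 78 mm height; the wall is 5 mm thick and runs along the press's y.
- stand: Square wooden stand block on which the cup starts, fixed, 130 x 130 mm, 60 tall; origin at the centre of its underside.
- bead0_center (a point): Centre of a solid brass bead, 15 mm diameter, 15 g, one of three loose in the cup.
- bead1_center (a point): Centre of a solid brass bead, 15 mm diameter, 15 g, one of three loose in the cup.
- bead2_center (a point): Centre of a solid brass bead, 15 mm diameter, 15 g, one of three loose in the cup.
- mug: plain aluminium mug without handle, 60 mm wide, 75 tall; a bystander
- spool: upright thread spool, 44 mm wide, 57 tall; a bystander
- glue: squat amber jar with black cap, 64 mm wide, 90 tall; a bystander
- hammer: hammer lying on the table; a bystander
- brush: brush lying on the table; a bystander
- awl: awl (like a screwdriver) lying on the table; a bystander

How it is judged:
By the outcome, as a careful person would: the job done as asked, in the order asked, and still so for the second after the job is handed in, with the robot touching nothing.
It also fails if it takes over 72 s, if anything falls off the work surface, if the arm or the gripper's body presses on something with over 40 N, if the wrist force passes 120 N, or if a joint passes its speed limit or range.

### The arm

A 6-joint arm with a two-finger parallel gripper is mounted at the origin on the work surface. World frame = base frame: x ahead of the robot, y to its left, z up, the work surface at z = 0. Lengths are in mm, angles in rad, forces in N, time in s.
With the tool pointing down it reaches from about 375 to 975 mm from the base axis. Payload 3.8 kg.
Tool frame: the origin (TCP) lies between the finger pads; the fingertips stand 8 mm ahead of it and the grasp point (between the pads) lies 11 mm behind it (bot.tcp_to_tips is the distance from the TCP to the fingertips, in mm); z points along the fingers, y is the direction in which the jaws open and shut (so a half turn about z gives the same grasp; the last joint's range is limited). The gripper opens to 85 mm and grips with 20 to 120 N. Pads are 22 mm wide; open, the fingers measure 114 mm over their backs; the gripper's body (76 mm by 85 mm) begins 54 mm behind the grasp point. The pads swing forward as they close: fully open they stand 13 mm farther back than shut.
Start: joints at [1.27, 0.264, 1.604, -0, 1.274, -0.037], TCP at [176.005, 651.644, 239.28] pointing down, gripper open.
Joint ranges: [-2.63, 2.63], [-0.94, 2.18], [0.31, 2.57], [-1.31, 4.45], [0, 2.66], [-2.55, 2.55]. Speed limits (rad/s): [2.57, 2.57, 3.14, 3.14, 3.14, 3.14].

### API

Orientations are given as a unit quaternion [x, y, z, w].
In Python, from bench import bot, viewer gives the robot as it stands.
- The arm moves only by the tool drive_tool, never from a script. Its argument "targets" is a list of rows, each an object of numbers: "x", "y", "z": the shift along the world's x, y, z in cm; "wx", "wy", "wz": the turn, a rotation vector about the world's x, y, z in degrees; "fingers": the finger opening in cm, from 0 to 8.54. A call has 1 to 12 rows; each row shifts and turns the commanded pose from where the row before left it; what a row does not reach is not made up. A row lasts 1/8 s, in which the tool goes at most 62.5 mm and 10.7 degrees, less where a joint would pass 70% of its speed; a pose out of reach is approached as far as the arm can. A call with a gripper value outside its range is refused whole. The fingers move at their own pace and stop on an object; "squeeze" is the grip in N (left out, the last holds). Time passes only in rows, so rows that do not move let the fingers close. It gives the time, the measured TCP pose, the force and the opening at its end, in the units of the state.
- bot.sense(): the state, without advancing time (a new reading comes with each control period).
- viewer.get_image(name): name is "scene" or "top" or "wrist"; returns the picture (384x512x3 uint8, red, green, blue); there is no depth.
- viewer.calibration(name): a dict with "K" (3x3 intrinsics, pixels), "origin" and "orientation" of the camera in the world. Camera axes: x right, y down, z forward; pixel columns grow to the right and rows downward; lengths in mm; the calibration is good to about 2 mm. A picture is of the moment at which its call begins: read the wrist's pose just before it. calibration takes no time and is no camera call; for the wrist camera it gives the pose at the moment of the call.
- bot.close_job(): hands the job in, once; it reports no verdict.
The state is a dict: "t": time; "joints": joint angles; "joint_velocities": joint speeds; "joint_torque": joint torques, N m; "tcp_pos": TCP position; "orientation": TCP orientation; "contact_force": force on the tool from outside, world axes, zero at the start; "ft_torque": the same for the moment, N m; "width": finger opening in mm.
Only numpy, scipy, OpenCV 4.12 (cv2) and the standard library are available. Lean on these libraries where they do the work, as an engineer would, in place of code of your own. Each camera call takes 0.05 s, during which the arm holds its last target.

## Working session

There is one attempt and no reset: what is moved stays moved. The work goes in short steps, Python scripts to look and compute and a tool call to move; the robot and the scene stay as the last step left them, time stands still between calls to the robot, and variables do not carry over. Pictures are saved under pics/ and viewed, and the job is handed in when it is done.

Besides the shell and the picture viewer there is one more tool, called after ">>>" as name([rows], argument=value, ...), one row to a line, values as JSON. drive_tool: Moves the arm, as the interface text tells. Its arguments: {"type":"object","properties":{"targets":{"type":"array","items":{"type":"object","properties":{"x":{"type":"number"},"y":{"type":"number"},"z":{"type":"number"},"wx":{"type":"number"},"wy":{"type":"number"},"wz":{"type":"number"},"fingers":{"type":"number"}}}},"squeeze":{"type":"number"}},"required":["targets"]}

```bash
mkdir -p pics; ls
python3 - <<'E'
from bench import bot, viewer
import cv2, numpy as np
print(bot.sense())
for n in ["scene","top","wrist"]:
    c=viewer.calibration(n); print(n,c)
    im=viewer.get_image(n); cv2.imwrite(f"pics/{n}0.png",im[:,:,::-1])
E
```

```text
pics
{'t': 0.0, 'joints': array([ 1.27010202e+00,  2.64784328e-01,  1.60538479e+00,  1.46603025e-07,
        1.27372005e+00, -3.68707831e-02]), 'joint_velocities': array([-8.14184510e-05, -4.50541455e-05,  3.94499540e-04, -1.37638577e-03,
        5.12875430e-04, -6.98832578e-04]), 'joint_torque': array([ 1.36259066e-03, -5.15119600e+01, -3.67311859e+01,  2.90738535e-04,
        1.29206452e-02,  2.06574470e-05]), 'tcp_pos': array([175.78982739, 650.95597851, 237.93519133]), 'orientation': array([ 1.31529469e-01,  9.91311596e-01, -1.13192743e-03, -1.92955759e-04]), 'contact_force': array([ 0.52388807, -0.1488619 , -0.49677773]), 'ft_torque': array([-0.02862716,  0.03041334,  0.00459101]), 'width': 85.11271893046002}
scene {'K': array([[434.13641006,   0.        , 257.18141084],
       [  0.        , 434.13641006, 195.70579215],
       [  0.        ,   0.        ,   1.        ]]), 'origin': array([1134.57374293,  535.95758849, 1087.18898332]), 'orientation': array([ 0.38902975,  0.8542896 , -0.31658043, -0.13646232])}
top {'K': array([[423.75115302,   0.        , 250.40253537],
       [  0.        , 423.75115302, 191.06820453],
       [  0.        ,   0.        ,   1.        ]]), 'origin': array([ 491.05982102,   20.94386536, 1362.64464251]), 'orientation': array([-0.69941784,  0.71408722, -0.0197014 ,  0.02249427])}
wrist {'K': array([[316.25236613,   0.        , 254.27334812],
       [  0.        , 316.25236613, 192.05628802],
       [  0.        ,   0.        ,   1.        ]]), 'origin': array([104.78098245, 671.45384218, 372.3843793 ]), 'orientation': array([0.78562237, 0.60149076, 0.087223  , 0.11575191])}
```

View pics/scene0.png

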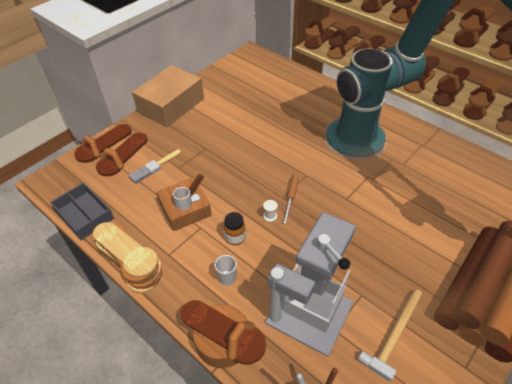

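View pics/top0.png

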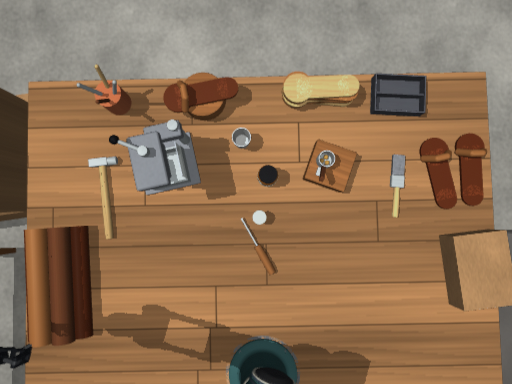

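View pics/wrist0.png

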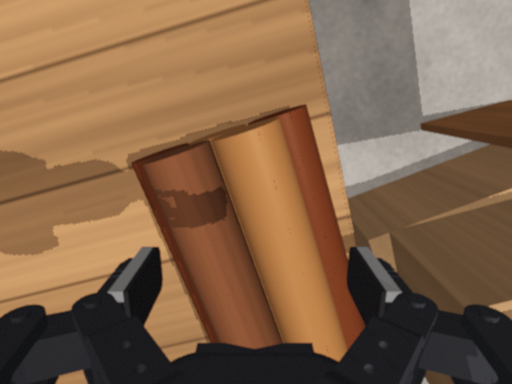

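The scene camera shows the cup on its stand near (182,198), and the press near (312,285). The top camera puts the cup at (326,158), the press at (163,157), the glue at (268,175) and the mug at (241,138). I'll enlarge these.

Run:
```python
import cv2, numpy as np
s=cv2.imread("pics/scene0.png"); t=cv2.imread("pics/top0.png")
def crop(im,x0,y0,w,h,k,n):
    c=cv2.resize(im[y0:y0+h,x0:x0+w],None,fx=k,fy=k,interpolation=cv2.INTER_CUBIC)
    for i in range(0,w,10):
        cv2.line(c,(i*k,0),(i*k,6 if i%50 else 14),(0,255,255),1)
        if i%20==0: cv2.putText(c,str(x0+i),(i*k,24),0,.4,(0,255,255),1)
    for i in range(0,h,10):
        cv2.line(c,(0,i*k),(6,i*k),(0,255,255),1)
        if i%20==0: cv2.putText(c,str(y0+i),(8,i*k+5),0,.4,(0,255,255),1)
    cv2.imwrite(n,c)
crop(t,290,125,80,75,8,"pics/t_cup.png")
crop(t,105,110,110,95,7,"pics/t_press.png")
crop(s,150,165,80,75,8,"pics/s_cup.png")
crop(s,255,205,115,150,4,"pics/s_press.png")
```

```text
(no output)
```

View pics/t_cup.png

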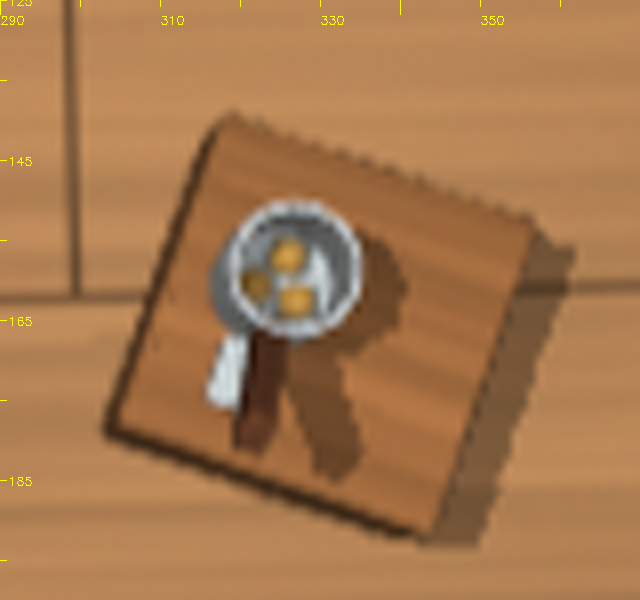

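View pics/t_press.png

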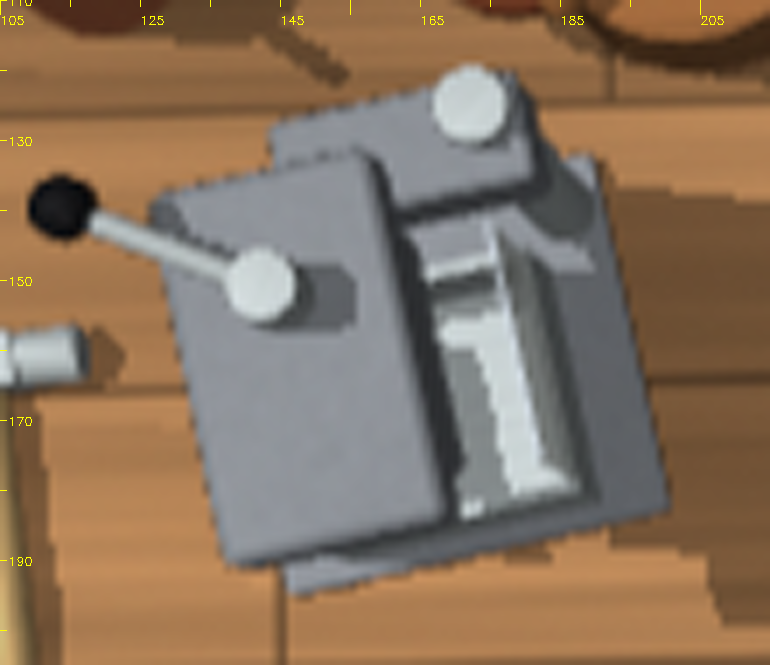

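View pics/s_cup.png

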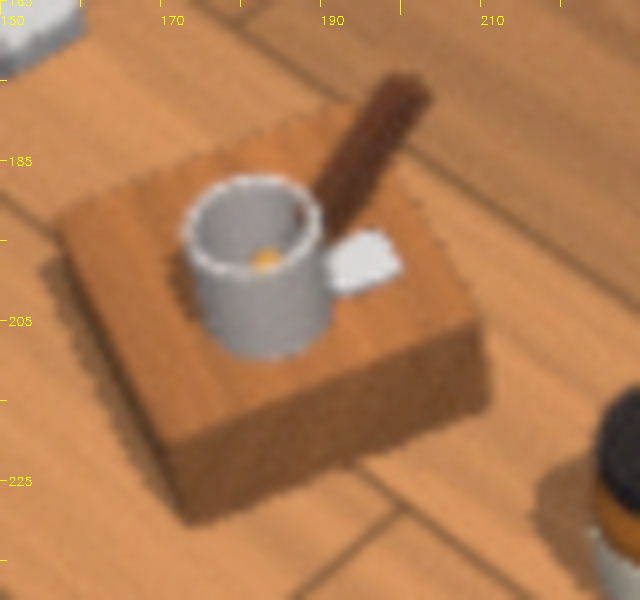

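View pics/s_press.png

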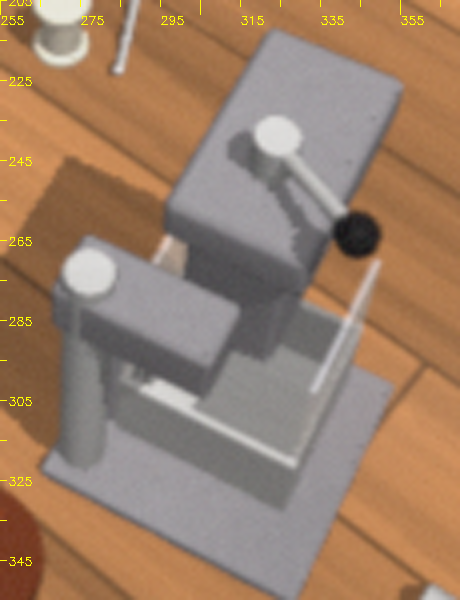

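```bash
cat > h.py <<'E'
import numpy as np
from scipy.spatial.transform import Rotation as R
from scipy.optimize import least_squares
K={'scene':np.array([[434.136,0,257.181],[0,434.136,195.706],[0,0,1]]),'top':np.array([[423.751,0,250.4025],[0,423.751,191.068],[0,0,1]])}
O={'scene':np.array([1134.5737,535.9576,1087.189]),'top':np.array([491.0598,20.9439,1362.6446])}
Q={'scene':R.from_quat([0.38902975,0.8542896,-0.31658043,-0.13646232]),'top':R.from_quat([-0.69941784,0.71408722,-0.0197014,0.02249427])}
def proj(c,P):
    p=Q[c].inv().apply(np.atleast_2d(P)-O[c]); q=p@K[c].T; return q[:,:2]/q[:,2:]
def ray(c,uv,z):
    d=Q[c].apply(np.linalg.solve(K[c],[uv[0],uv[1],1])); return O[c]+d*(z-O[c][2])/d[2]
def place(p,P,z0=0):
    c,s=np.cos(p[2]),np.sin(p[2]); P=np.array(P,float)
    return np.c_[p[0]+c*P[:,0]-s*P[:,1],p[1]+s*P[:,0]+c*P[:,1],P[:,2]+z0]
def fit(obs,p0,z0=0,cams=('scene','top')):
    def f(p): return np.concatenate([(proj(c,place(p,[P],z0))[0]-uv) for c,P,uv in obs if c in cams])
    r=least_squares(f,p0,loss='soft_l1'); return r.x,f(r.x).reshape(-1,2)
E
cat > fit.py <<'E'
from h import *
np.set_printoptions(precision=2,suppress=True)
zb=12
press=[('top',(58,42,304),(126.4,138.6)),('top',(58,-42,304),(157.1,131.4)),('top',(-81,-42,304),(168.3,183.6)),('top',(-81,42,304),(137.6,190.7)),
('top',(-65,-90,zb),(200.3,182.9)),('top',(-65,90,zb),(147.1,195)),('top',(105,-90,zb),(190,132.4)),
('scene',(-81,-42,304),(323,212)),('scene',(-81,42,304),(355.5,226.3)),('scene',(58,-42,304),(296.3,257)),('scene',(58,42,304),(331,271.5)),
('scene',(-65,90,zb),(352.5,300.5)),('scene',(105,90,zb),(329,355)),('scene',(105,-90,zb),(265.5,321.5)),('scene',(55,57,78),(329.2,321))]
cup=[('top',(0,0,50),(327.1,158.6)),('top',(-71.3,0,91.2),(321.5,180)),('top',(-51,0,8),(318,175)),
('scene',(0,0,50),(181.75,193.25)),('scene',(-71.3,0,91.2),(200.6,176.3)),('scene',(-51,0,8),(198.6,196.1))]
stand=[('top',(65,65,60),(319,139)),('top',(65,-65,60),(356.9,152.3)),('top',(-65,-65,60),(344,192.3)),('top',(-65,65,60),(303.1,179)),
('scene',(65,65,60),(172,220.5)),('scene',(-65,65,60),(209.5,205.5)),('scene',(65,-65,60),(157.3,192))]
for n,o,p0,z0 in [('press',press,(600,260,0),0),('cup',cup,(600,-220,0),60),('stand',stand,(600,-220,0),0)]:
    for cams in [('scene','top'),('top',),('scene',)]:
        x,r=fit(o,p0,z0,cams); print(n,cams,x,np.degrees(x[2])); print(r.ravel())
E
python3 fit.py
```

```text
press ('scene', 'top') [647.57 287.44   0.21] 11.916206719680282
[-2.28 -0.76 -0.51 -1.05  0.12  0.17 -1.88  0.66 -0.26 -0.37 -2.    0.27
 -1.55 -1.1  -1.29 -2.31  0.78 -2.43 -1.34 -2.28  0.72  0.02  1.03 -0.66
 -0.69  0.03 -1.03 -0.06 -2.19 -0.32]
press ('top',) [646.74 283.99   0.2 ] 11.55274398403298
[-0.8  -0.6   1.02 -0.69  1.32  0.62 -0.73  0.9   0.73  0.06 -1.09  0.37
 -0.24 -0.74]
press ('scene',) [648.3  289.6    0.21] 12.052671638700048
[-0.81 -1.64  1.35 -1.79 -0.71 -1.43  1.46  0.85  1.54 -0.08 -0.01  0.8
 -0.54  0.77 -1.56  0.42]
cup ('scene', 'top') [ 659.5  -201.91  -12.93] -740.9091914986835
[-0.99 -0.53 -1.05 -0.64  0.27  0.52 -1.01 -0.57  0.67 -1.43 -0.4  -0.51]
cup ('top',) [ 658.47 -204.32  -38.08] -2181.65200638425
[-0.17 -0.2  -0.5  -0.4   0.86  0.76]
cup ('scene',) [ 661.21 -198.73    5.92] 339.3978762157563
[-0.72  0.28  0.95 -0.67 -0.12  0.26]
stand ('scene', 'top') [ 643.08 -221.76   -0.35] -20.092361197259034
[-2.46 -0.04 -0.44  0.13 -0.66 -0.17  0.14 -0.5  -1.27 -0.78  1.02 -2.29
 -1.63 -1.08]
stand ('top',) [ 642.6  -223.95   -0.36] -20.443668827905494
[-1.58  0.02  0.36  0.43 -0.1   0.05  0.77 -0.53]
stand ('scene',) [ 644.52 -214.95   -0.38] -21.521820449986276
[-0.82  0.53  1.98 -0.33 -0.26 -0.28]
```

Joint fits agree within a few mm. The cup is at about (659, -203), yaw -20.9°, and the press at about (647, 286), yaw 11.8°. I'll swing over to the cup with the lean along the handle and look again with the wrist camera.

>>> drive_tool([
  {"x": 1.5,"y": -3.5,"z": 0.8},
  {"x": 2.3,"y": -5,"z": 0.8},
  {"x": 2.3,"y": -5,"z": 0.8},
  {"x": 2.3,"y": -5,"z": 0.8},
  {"x": 2.3,"y": -5,"z": 0.8},
  {"x": 2.3,"y": -5,"z": 0.8},
  {"x": 2.3,"y": -5,"z": 0.8},
  {"x": 2.3,"y": -5,"z": 0.8},
  {"x": 2.3,"y": -5,"z": 0.8},
  {"x": 2.3,"y": -5,"z": 0.8},
  {"x": 2.3,"y": -5,"z": 0.8},
  {"x": 2.3,"y": -5,"z": 0.8},
])

```text
schema error: expected keys x, y, z, wx, wy, wz, fingers
```

>>> drive_tool([
  {"x": 2.3,"y": -5,"z": 0,"wz": -5.8},
  {"x": 2,"y": -5,"z": -1.5,"wx": -3.6,"wy": -9.35},
  {"x": 2,"y": -5,"z": -1.5,"wx": -3.6,"wy": -9.35},
  {"x": 1.5,"y": -4,"z": -1.5,"wx": -3.6,"wy": -9.35},
  {"x": 1,"y": -2.5,"z": -1.5,"wx": -3.6,"wy": -9.35},
  {},
  {},
])

```text
schema error: expected keys x, y, z, wx, wy, wz, fingers
```

```bash
cat >> h.py <<'E'
def wristcam(viewer):
    c=viewer.calibration('wrist'); K['wrist']=c['K'];O['wrist']=c['origin'];Q['wrist']=R.from_quat(c['orientation'])
def crop(im,x0,y0,w,h,k,n):
    import cv2
    c=cv2.resize(im[y0:y0+h,x0:x0+w],None,fx=k,fy=k,interpolation=cv2.INTER_CUBIC)
    for i in range(0,w,10):
        cv2.line(c,(i*k,0),(i*k,6 if i%50 else 14),(0,255,255),1)
        if i%20==0: cv2.putText(c,str(x0+i),(i*k,24),0,.4,(0,255,255),1)
    for i in range(0,h,10):
        cv2.line(c,(0,i*k),(6,i*k),(0,255,255),1)
        if i%20==0: cv2.putText(c,str(y0+i),(8,i*k+5),0,.4,(0,255,255),1)
    cv2.imwrite(n,c)
E
python3 - <<'E'
from bench import bot, viewer
import cv2
from h import *
c=viewer.calibration('wrist'); im=viewer.get_image('wrist'); np.savez('w1.npz',**c)
cv2.imwrite('pics/w1.png',im[:,:,::-1])
s=bot.sense(); print(s['t'],s['tcp_pos'],R.from_quat(s['orientation']).as_matrix(),s['joints']); print(c)
E
```

```text
0.2 [175.84407579 651.21299641 238.41395212] [[-9.65422495e-01  2.60689879e-01 -4.39879055e-04]
 [ 2.60690245e-01  9.65421441e-01 -1.42762694e-03]
 [ 5.25007768e-05 -1.49293534e-03 -9.99998884e-01]] [ 1.27013949e+00  2.64487230e-01  1.60486903e+00 -2.76231033e-06
  1.27373025e+00 -3.69189667e-02]
{'K': array([[316.25236613,   0.        , 254.27334812],
       [  0.        , 316.25236613, 192.05628802],
       [  0.        ,   0.        ,   1.        ]]), 'origin': array([104.79704131, 671.50611454, 372.543578  ]), 'orientation': array([0.78563405, 0.60147453, 0.08733358, 0.11567353])}
```

View pics/w1.png

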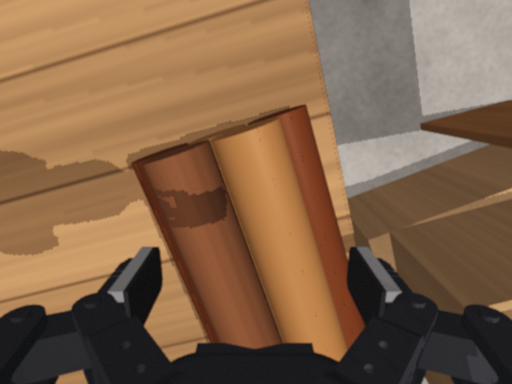

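All keys are needed in every row, so nothing moved. The picture is still the start view.

>>> drive_tool([
  {"x": 1.5,"y": -3.5,"z": 0.8,"wx": 0,"wy": 0,"wz": 0,"fingers": 8.5},
  {"x": 2.3,"y": -5,"z": 0.8,"wx": 0,"wy": 0,"wz": 0,"fingers": 8.5},
  {"x": 2.3,"y": -5,"z": 0.8,"wx": 0,"wy": 0,"wz": 0,"fingers": 8.5},
  {"x": 2.3,"y": -5,"z": 0.8,"wx": 0,"wy": 0,"wz": 0,"fingers": 8.5},
  {"x": 2.3,"y": -5,"z": 0.8,"wx": 0,"wy": 0,"wz": 0,"fingers": 8.5},
  {"x": 2.3,"y": -5,"z": 0.8,"wx": 0,"wy": 0,"wz": 0,"fingers": 8.5},
  {"x": 2.3,"y": -5,"z": 0.8,"wx": 0,"wy": 0,"wz": 0,"fingers": 8.5},
  {"x": 2.3,"y": -5,"z": 0.8,"wx": 0,"wy": 0,"wz": 0,"fingers": 8.5},
  {"x": 2.3,"y": -5,"z": 0.8,"wx": 0,"wy": 0,"wz": 0,"fingers": 8.5},
  {"x": 2.3,"y": -5,"z": 0.8,"wx": 0,"wy": 0,"wz": 0,"fingers": 8.5},
  {"x": 2.3,"y": -5,"z": 0.8,"wx": 0,"wy": 0,"wz": 0,"fingers": 8.5},
  {"x": 2.3,"y": -5,"z": 0.8,"wx": 0,"wy": 0,"wz": 0,"fingers": 8.5},
])

```text
t: 1.7
tcp_pos: [444.3, 64.9, 335.6]
orientation: [0.132, 0.991, 0.0, 0.0]
contact_force: [0.9, 0.3, -0.3]
width: 85.0
```

>>> drive_tool([
  {"x": 2.3,"y": -5,"z": 0,"wx": 0,"wy": 0,"wz": -5.8,"fingers": 8.5},
  {"x": 2,"y": -5,"z": -1.5,"wx": -3.6,"wy": -9.35,"wz": 0,"fingers": 8.5},
  {"x": 2,"y": -5,"z": -1.5,"wx": -3.6,"wy": -9.35,"wz": 0,"fingers": 8.5},
  {"x": 1.5,"y": -4,"z": -1.5,"wx": -3.6,"wy": -9.35,"wz": 0,"fingers": 8.5},
  {"x": 1,"y": -2.5,"z": -1.5,"wx": -3.6,"wy": -9.35,"wz": 0,"fingers": 8.5},
  {"x": 0,"y": 0,"z": 0,"wx": 0,"wy": 0,"wz": 0,"fingers": 8.5},
  {"x": 0,"y": 0,"z": 0,"wx": 0,"wy": 0,"wz": 0,"fingers": 8.5},
])

```text
t: 2.58
tcp_pos: [533.0, -148.4, 277.4]
orientation: [0.171, 0.924, -0.063, 0.337]
contact_force: [0.3, 0.8, 1.1]
width: 85.0
```

```bash
cat > look.py <<'E'
import sys
from bench import bot, viewer
import cv2
from h import *
np.set_printoptions(precision=3,suppress=True)
n=sys.argv[1]
c=viewer.calibration('wrist'); s=bot.sense(); im=viewer.get_image('wrist'); np.savez(n+'.npz',**c)
cv2.imwrite(f'pics/{n}.png',im[:,:,::-1])
print(s['t'],s['tcp_pos'],s['width'],s['contact_force']);print(R.from_quat(s['orientation']).as_matrix(),s['joints'])
E
python3 look.py w2
```

```text
2.575 [ 532.955 -148.406  277.441] 84.96869509219276 [0.294 0.796 1.067]
[[-0.714  0.358  0.602]
 [ 0.273  0.934 -0.231]
 [-0.644 -0.001 -0.765]] [-0.284 -0.401  2.304 -0.104  0.542 -1.419]
```

View pics/w2.png

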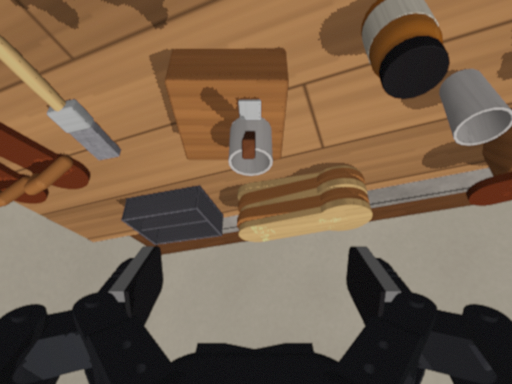

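The wrist view shows the stand at (230,110), cup rim at (251,155), tab at (249,107) and handle end at (249,147). I'll crop it to measure.

```bash
python3 -c "
import cv2
from h import crop
crop(cv2.imread('pics/w2.png'),150,35,150,150,5,'pics/w2c.png')"
```

```text
(no output)
```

View pics/w2c.png

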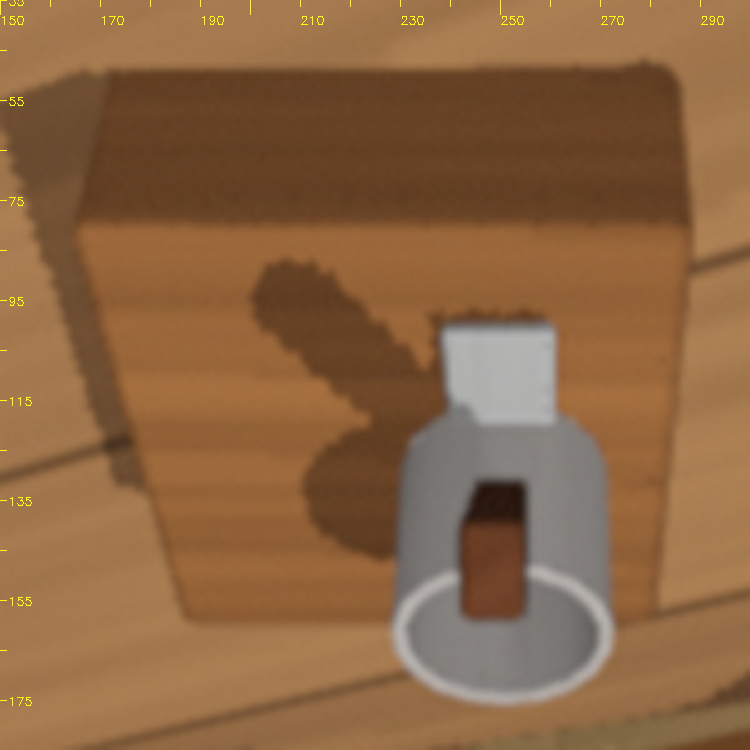

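```bash
cat > fit2.py <<'E'
exec(open('fit.py').read().split("for n,o")[0])
d=np.load('w2.npz');K['wrist']=d['K'];O['wrist']=d['origin'];Q['wrist']=R.from_quat(d['orientation'])
cup+=[('wrist',(0,0,50),(250.7,161.9)),('wrist',(-71.3,0,91.2),(248.8,149.2)),('wrist',(-51,0,8),(249.7,100.2)),('wrist',(-51,12,8),(261.2,100.2)),('wrist',(-51,-12,8),(238.2,100.2))]
stand+=[('wrist',(-65,-65,60),(165.6,79.4)),('wrist',(-65,65,60),(288,80.2)),('wrist',(65,-65,60),(187.2,159.4))]
for n,o,p0,z0 in [('cup',cup,(660,-203,-.36),60),('stand',stand,(640,-220,-.35),0)]:
    for cams in [('scene','top','wrist'),('wrist',)]:
        x,r=fit(o,p0,z0,cams); print(n,cams,x,np.degrees(x[2])); print(r.ravel())
E
python3 fit2.py
```

```text
cup ('scene', 'top', 'wrist') [ 658.15 -200.41   -0.36] -20.437403866287752
[-1.48 -0.07 -1.37 -0.08 -0.08  1.01 -0.34 -0.59  1.27 -1.57  0.21 -0.61
 -0.23  0.19 -0.33 -1.41  0.14  0.73 -0.05  0.65  0.34  0.8 ]
cup ('wrist',) [ 657.69 -200.16   -0.36] -20.41757378877823
[-0.18 -0.1  -0.3  -1.81  0.18  0.34 -0.    0.26  0.37  0.42]
stand ('scene', 'top', 'wrist') [ 643.67 -220.26   -0.36] -20.785627251644097
[-2.63 -0.37 -0.77  0.27 -1.48 -0.2  -0.51 -1.01 -1.43 -0.48  1.1  -1.66
 -1.31 -1.   -2.45  0.57  2.37 -0.5  -0.77  0.88]
stand ('wrist',) [ 644.06 -219.24   -0.37] -21.150464937844678
[-1.07  0.22  3.81 -0.16 -0.33  0.69]
```

>>> drive_tool([
  {"x": 0.8,"y": -0.5,"z": -2.7,"wx": 0,"wy": 0,"wz": 0.5,"fingers": 8.5},
  {"x": 0.8,"y": -0.5,"z": -2.8,"wx": 0,"wy": 0,"wz": 0,"fingers": 8.5},
  {"x": 0.8,"y": -0.45,"z": -2.8,"wx": 0,"wy": 0,"wz": 0,"fingers": 8.5},
  {"x": 1.2,"y": -0.45,"z": -1.53,"wx": 0,"wy": 0,"wz": 0,"fingers": 6},
  {"x": 1.2,"y": -0.45,"z": -1.53,"wx": 0,"wy": 0,"wz": 0,"fingers": 6},
  {"x": 0.6,"y": -0.22,"z": -0.77,"wx": 0,"wy": 0,"wz": 0,"fingers": 6},
  {"x": 0,"y": 0,"z": 0,"wx": 0,"wy": 0,"wz": 0,"fingers": 6},
  {"x": 0,"y": 0,"z": 0,"wx": 0,"wy": 0,"wz": 0,"fingers": 6},
])

```text
t: 3.62
tcp_pos: [586.9, -174.0, 155.3]
orientation: [0.166, 0.924, -0.062, 0.338]
contact_force: [-0.8, -1.0, 0.1]
width: 60.0
```

```bash
python3 look.py w3
```

```text
3.625 [ 586.88  -173.999  155.314] 60.02271109538053 [-0.809 -0.976  0.057]
[[-0.717  0.349  0.604]
 [ 0.266  0.937 -0.226]
 [-0.645 -0.002 -0.764]] [-0.313 -0.108  2.333 -0.137  0.218 -1.404]
```

View pics/w3.png

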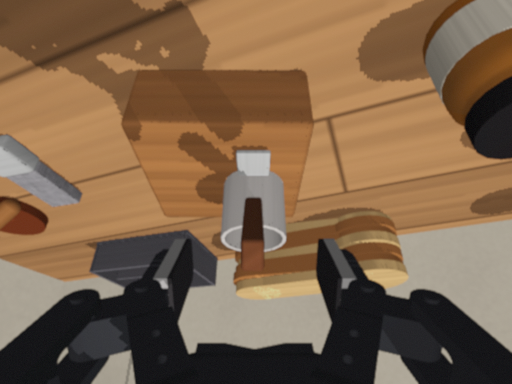

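Fingers straddle the handle centrally: the pads are at x 190 and 318, the handle at 254. But joint 5 is nearing its lower limit of 0. I'll fit a kinematic model from the recorded states to choose a lean that keeps margin.

```bash
cat > kin.py <<'E'
from h import *
from scipy.optimize import least_squares
Ry=lambda a:R.from_euler('y',a).as_matrix(); Rz=lambda a:R.from_euler('z',a).as_matrix()
S=[([1.2701,.2648,1.6054,0,1.2737,-.0369],[175.79,650.96,237.94]),([-.284,-.401,2.304,-.104,.542,-1.419],[532.955,-148.406,277.441]),([-.313,-.108,2.333,-.137,.218,-1.404],[586.88,-174.0,155.314])]
def fk(q,L):
    a1,d1,L2,ex,L3,Lt=L; F=Ry(q[1]+q[2]); W=F@Rz(q[3])@Ry(q[4])
    p=np.array([a1,0,d1])+Ry(q[1])@[0,0,L2]+F@[ex,0,L3]+W@[0,0,Lt]
    return Rz(q[0])@p, Rz(q[0])@W@Rz(q[5])
r=least_squares(lambda L:np.concatenate([fk(q,L)[0]-p for q,p in S]+[1e-3*(L-[0,400,450,0,450,250])]),[0,400,450,0,450,250])
L=r.x
def ik(p,Rt,q0):
    def f(q):
        a,b=fk(q,L); return np.r_[(a-p)/100,R.from_matrix(b.T@Rt).as_rotvec()]
    lo=[-2.63,-.94,.31,-1.31,0,-2.55];hi=[2.63,2.18,2.57,4.45,2.66,2.55]
    s=least_squares(f,np.clip(q0,np.array(lo)+1e-6,np.array(hi)-1e-6),bounds=(lo,hi)); return s.x,np.abs(s.fun).max()
C=fk(S[2][0],L)[1].T@np.array([[-.717,.349,.604],[.266,.937,-.226],[-.645,-.002,-.764]])
if __name__=='__main__':
    np.set_printoptions(precision=3,suppress=True)
    print(L,r.fun[:9]); print(C)
    def ori(yaw,lean):
        # z_t=(sin lean,0,-cos lean), y_t=y
        z=np.array([np.sin(lean),0,-np.cos(lean)]);y=np.array([0,1.,0]);x=np.cross(y,z); return Rz(yaw)@np.c_[x,y,z]
    for name,(X,Y,yw,zu) in {'stand':(658,-200.7,np.radians(-20.5),60),'press':(647.5-13.5*.978,286-13.5*.206,np.radians(11.9),74),'press_in_hi':(647.5-13.5*.978,286-13.5*.206,np.radians(11.9),88),'press_open':(647.5-13.5*.978,286-13.5*.206,np.radians(11.9),62)}.items():
        for lean in (30,33,36,40):
            l=np.radians(lean); g=np.array([-25-50*np.cos(np.radians(50)),0,36+50*np.sin(np.radians(50))])
            t=g+11*np.array([np.sin(l),0,-np.cos(l)]); p=Rz(yw)@t+[X,Y,zu]
            q,e=ik(p,ori(yw,l)@np.linalg.inv(C) if 0 else ori(yw,l),np.array(S[2][0])+[0.3+yw,0,0,0,.1,0])
            print(name,lean,p,q,e)
E
python3 kin.py
```

```text
[104.33  171.745 401.75  -54.525 468.875 226.201] [ 23.558  -8.109   9.157  -4.666 -18.415 -10.092  -6.643 -20.81    0.936]
[[ 0.001 -1.    -0.   ]
 [ 1.     0.001  0.   ]
 [-0.     0.     1.   ]]
stand 30 [ 609.631 -182.616  124.776] [-0.277  0.051  2.2   -0.112  0.371  0.175] 3.4106051316484808e-15
stand 33 [ 610.091 -182.787  125.077] [-0.275  0.037  2.229 -0.151  0.304  0.213] 7.105427357601002e-15
stand 36 [ 610.535 -182.954  125.403] [-0.274  0.024  2.258 -0.212  0.237  0.274] 3.4726241860205873e-13
stand 40 [ 611.102 -183.166  125.876] [-0.272  0.011  2.295 -0.382  0.149  0.444] 3.912558099727903e-10
press 30 [583.767 272.571 138.776] [ 0.485  0.057  2.158 -0.327  0.44   0.539] 8.654694738652324e-12
press 33 [584.248 272.672 139.077] [ 0.49   0.043  2.188 -0.417  0.383  0.629] 1.4210854715202005e-15
press 36 [584.712 272.77  139.403] [ 0.495  0.031  2.216 -0.539  0.33   0.75 ] 2.3522375158790965e-11
press 40 [585.304 272.895 139.876] [ 0.502  0.018  2.253 -0.776  0.269  0.985] 1.0472832765508167e-10
press_in_hi 30 [583.767 272.571 152.776] [ 0.485  0.038  2.144 -0.306  0.471  0.516] 2.0602897166099864e-12
press_in_hi 33 [584.248 272.672 153.077] [ 0.49   0.023  2.174 -0.386  0.414  0.595] 7.980150251175726e-12
press_in_hi 36 [584.712 272.77  153.403] [ 0.495  0.01   2.203 -0.492  0.36   0.7  ] 8.242295734817162e-14
press_in_hi 40 [585.304 272.895 153.876] [ 0.502 -0.004  2.24  -0.695  0.295  0.901] 9.744488242478556e-11
press_open 30 [583.767 272.571 126.776] [ 0.485  0.074  2.17  -0.348  0.413  0.562] 5.470610631164163e-12
press_open 33 [584.248 272.672 127.077] [ 0.49   0.061  2.198 -0.449  0.357  0.662] 3.4106051316484808e-15
press_open 36 [584.712 272.77  127.403] [ 0.495  0.05   2.227 -0.587  0.305  0.8  ] 1.1368683772161603e-15
press_open 40 [585.304 272.895 127.876] [ 0.502  0.038  2.263 -0.859  0.248  1.072] 6.094485090732949e-13
```

```bash
sed -i 's/a1,d1,L2,ex,L3,Lt=L;/a1,d1,L2,ex,L3,Lt,ey=L;/; s/F@\[ex,0,L3\]/F@[ex,ey,L3]/; s/\[0,400,450,0,450,250\]/[0,400,450,0,450,250,0]/g' kin.py; sed -i 's/+ *yw,0,0,0,.1,0\]/+yw,0,0,0,.1,-1.57]/; s/ori(yw,l)@np.linalg.inv(C) if 0 else ori(yw,l)/ori(yw,l)@np.linalg.inv(C)/' kin.py; python3 kin.py
```

```text
[ -0.029 251.671 511.207   1.218 566.393 338.879  25.031] [-0.124  0.036  0.02   0.005  0.011 -0.022 -0.044 -0.134  0.002]
[[ 0.001 -1.    -0.   ]
 [ 1.     0.001  0.   ]
 [-0.     0.     1.   ]]
stand 30 [ 609.631 -182.616  124.776] [-0.32   0.033  2.189 -0.049  0.396 -1.492] 3.320082131052874e-12
stand 33 [ 610.091 -182.787  125.077] [-0.319  0.019  2.224 -0.067  0.324 -1.474] 6.2477144651749304e-12
stand 36 [ 610.535 -182.954  125.403] [-0.318  0.007  2.258 -0.096  0.249 -1.444] 9.094947017729283e-15
stand 40 [ 611.102 -183.166  125.876] [-0.316 -0.004  2.302 -0.184  0.148 -1.356] 2.2737367544323206e-15
press 30 [583.767 272.571 138.776] [ 0.465  0.039  2.152 -0.293  0.458 -1.082] 7.958078640513123e-15
press 33 [584.248 272.672 139.077] [ 0.473  0.025  2.186 -0.38   0.396 -0.993] 2.241372661617788e-14
press 36 [584.712 272.77  139.403] [ 0.481  0.014  2.22  -0.502  0.337 -0.869] 4.547473508864641e-15
press 40 [585.304 272.895 139.876] [ 0.492  0.003  2.263 -0.751  0.268 -0.616] 1.213752379020999e-10
press_in_hi 30 [583.767 272.571 152.776] [ 0.465  0.02   2.141 -0.276  0.486 -1.1  ] 9.833911462919787e-13
press_in_hi 33 [584.248 272.672 153.077] [ 0.473  0.005  2.176 -0.355  0.424 -1.02 ] 2.0790956312927524e-09
press_in_hi 36 [584.712 272.77  153.403] [ 0.481 -0.007  2.209 -0.463  0.364 -0.91 ] 1.4294060669159503e-09
press_in_hi 40 [585.304 272.895 153.876] [ 0.492 -0.02   2.253 -0.678  0.292 -0.692] 4.954472387908026e-12
press_open 30 [583.767 272.571 126.776] [ 0.465  0.056  2.161 -0.308  0.434 -1.065] 2.9169023581277776e-10
press_open 33 [584.248 272.672 127.077] [ 0.473  0.043  2.195 -0.405  0.372 -0.966] 1.8369352938723793e-11
press_open 36 [584.712 272.77  127.403] [ 0.481  0.032  2.228 -0.542  0.314 -0.827] 6.082245818106457e-13
press_open 40 [585.304 272.895 127.876] [ 0.492  0.023  2.27  -0.826  0.249 -0.539] 2.3252482838514925e-14
```

The model fits to 0.1 mm. A lean of 36° keeps joint 5 above 0.24 everywhere and clears the cap.

>>> drive_tool([
  {"x": 0.8,"y": -0.3,"z": -1.0,"wx": 1.4,"wy": 3.75,"wz": 0,"fingers": 6},
  {"x": 0.8,"y": -0.3,"z": -1.0,"wx": 0,"wy": 0,"wz": 0,"fingers": 6},
  {"x": 0.7,"y": -0.3,"z": -1.0,"wx": 0,"wy": 0,"wz": 0,"fingers": 6},
  {"x": 0,"y": 0,"z": 0,"wx": 0,"wy": 0,"wz": 0,"fingers": 4},
  {"x": 0,"y": 0,"z": 0,"wx": 0,"wy": 0,"wz": 0,"fingers": 2.5},
])

```text
t: 4.3
tcp_pos: [608.4, -182.9, 123.2]
orientation: [0.169, 0.936, -0.056, 0.304]
contact_force: [-0.5, -0.2, 0.1]
width: 25.5
```

```bash
python3 look.py w4
```

```text
4.3 [ 608.363 -182.882  123.247] 25.53574141991406 [-0.496 -0.231  0.105]
[[-0.758  0.349  0.55 ]
 [ 0.282  0.937 -0.207]
 [-0.588 -0.002 -0.809]] [-0.318  0.006  2.264 -0.099  0.244 -1.444]
```

View pics/w4.png

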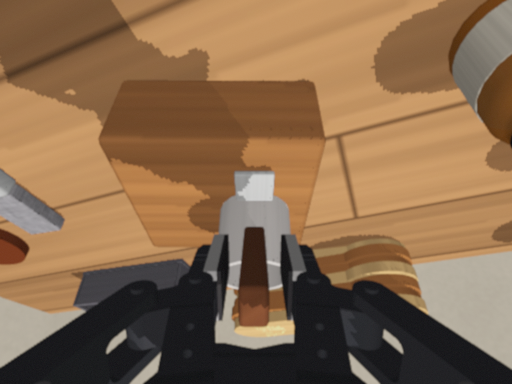

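The handle (x≈254) is centred between the pads (about 227 and 284). Closing.

>>> drive_tool([
  {"x": 0.1,"y": 0,"z": 0.1,"wx": 0,"wy": 0,"wz": 0,"fingers": 1.6},
  {"x": 0,"y": 0,"z": 0,"wx": 0,"wy": 0,"wz": 0,"fingers": 1.2},
  {"x": 0,"y": 0,"z": 0,"wx": 0,"wy": 0,"wz": 0,"fingers": 0.8},
  {"x": 0,"y": 0,"z": 0,"wx": 0,"wy": 0,"wz": 0,"fingers": 0.6},
  {"x": 0,"y": 0,"z": 0,"wx": 0,"wy": 0,"wz": 0,"fingers": 0.6},
], squeeze=70)

```text
t: 4.97
tcp_pos: [610.2, -183.2, 125.7]
orientation: [0.169, 0.936, -0.056, 0.305]
contact_force: [-5.7, 0.5, 5.3]
width: 11.3
```

```bash
python3 look.py w5
```

```text
4.975 [ 610.241 -183.195  125.664] 11.332475128471158 [-5.713  0.528  5.347]
[[-0.757  0.349  0.552]
 [ 0.281  0.937 -0.207]
 [-0.59  -0.002 -0.808]] [-0.318  0.006  2.26  -0.1    0.247 -1.443]
```

View pics/w5.png

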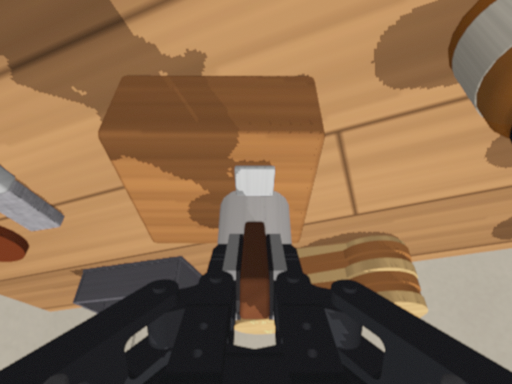

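Gripped at 11.3 mm width. Lift slowly and check that it hangs upright.

>>> drive_tool([
  {"x": 0,"y": 0,"z": 0.3,"wx": 0,"wy": 0,"wz": 0,"fingers": 0.6},
  {"x": 0,"y": 0,"z": 0.7,"wx": 0,"wy": 0,"wz": 0,"fingers": 0.6},
  {"x": 0,"y": 0,"z": 1.0,"wx": 0,"wy": 0,"wz": 0,"fingers": 0.6},
  {"x": 0,"y": 0,"z": 1.5,"wx": 0,"wy": 0,"wz": 0,"fingers": 0.6},
  {"x": 0,"y": 0,"z": 1.5,"wx": 0,"wy": 0,"wz": 0,"fingers": 0.6},
  {"x": 0,"y": 0,"z": 0,"wx": 0,"wy": 0,"wz": 0,"fingers": 0.6},
  {"x": 0,"y": 0,"z": 0,"wx": 0,"wy": 0,"wz": 0,"fingers": 0.6},
])

```text
t: 5.9
tcp_pos: [609.8, -183.0, 175.1]
orientation: [0.169, 0.936, -0.056, 0.305]
contact_force: [-0.3, 0.1, -3.2]
width: 10.9
```

```bash
python3 look.py w6
python3 - <<'E'
from bench import bot, viewer
import cv2
from h import crop
im=viewer.get_image('scene')[:,:,::-1].copy(); cv2.imwrite('pics/s6.png',im); crop(im,130,110,120,110,6,'pics/s6c.png')
E
```

```text
5.9 [ 609.824 -183.023  175.089] 10.942952954966529 [-0.304  0.134 -3.157]
[[-0.758  0.349  0.551]
 [ 0.281  0.937 -0.207]
 [-0.589 -0.002 -0.808]] [-0.318 -0.069  2.223 -0.069  0.359 -1.475]
```

View pics/w6.png

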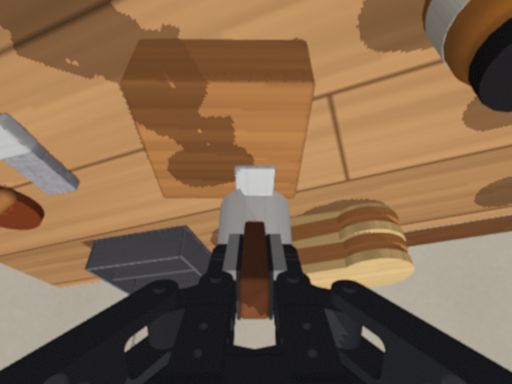

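View pics/s6c.png

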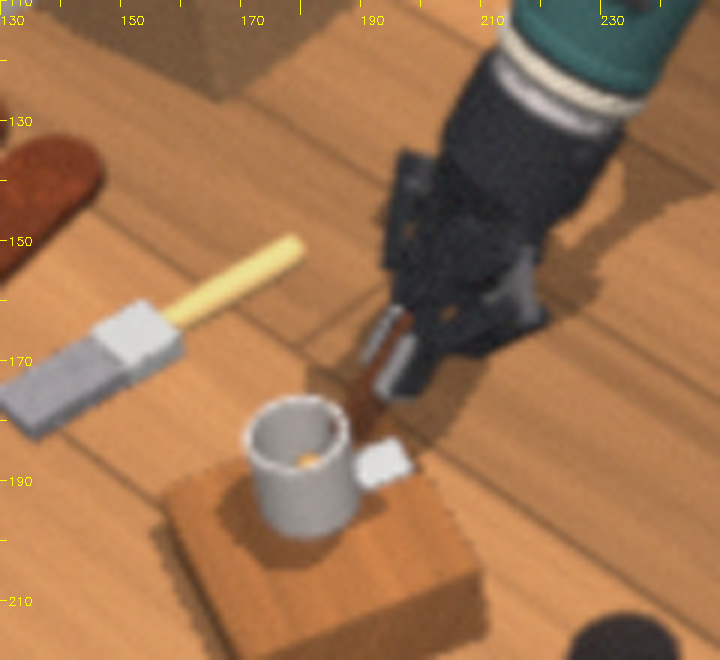

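```bash
cat > plan.py <<'E'
from kin import *
np.set_printoptions(precision=3,suppress=True)
Ci=np.linalg.inv(C)
def ori(yaw,lean):
    z=np.array([np.sin(lean),0,-np.cos(lean)]);y=np.array([0,1.,0]);x=np.cross(y,z); return Rz(yaw)@np.c_[x,y,z]
P=np.array([647.5,286.]);yp=np.radians(11.9)
def pw(x,y=0): return P+[x*np.cos(yp)-y*np.sin(yp),x*np.sin(yp)+y*np.cos(yp)]
q=np.array([-0.318,-0.069,2.223,-0.069,0.359,-1.475])
if __name__=='__main__':
  for xc,zu in [(-150,140),(-150,88),(-130,88),(-110,88),(-80,88),(-50,88),(-13.5,88),(-13.5,74),(-13.5,60)]:
    p=np.r_[pw(xc-50.6),zu+65.4]; q,e=ik(p,ori(yp,np.radians(36))@Ci,q); print(xc,zu,p,q,e)
  print([ (n,ray('top',uv,z)) for n,uv,z in [('glue',(268,175),90),('mug',(241,138),75),('spool',(260,217),57),('awltip',(243,220),10)]])
E
python3 plan.py
```

```text
-150 140 [451.211 244.635 205.4  ] [ 0.595 -0.364  2.389 -0.428  0.565 -0.884] 3.8471615794132426e-11
-150 88 [451.211 244.635 153.4  ] [ 0.595 -0.287  2.444 -0.538  0.449 -0.758] 1.0439692113241383e-13
-130 88 [470.781 248.76  153.4  ] [ 0.573 -0.242  2.412 -0.531  0.428 -0.78 ] 1.3357691018692057e-11
-110 88 [490.351 252.884 153.4  ] [ 0.553 -0.199  2.379 -0.522  0.411 -0.801] 3.662335752332668e-12
-80 88 [519.707 259.07  153.4  ] [ 0.527 -0.136  2.328 -0.507  0.391 -0.834] 2.0178438566135887e-11
-50 88 [549.062 265.256 153.4  ] [ 0.505 -0.077  2.276 -0.489  0.376 -0.868] 5.981064532534219e-12
-13.5 88 [584.778 272.782 153.4  ] [ 0.481 -0.007  2.209 -0.463  0.364 -0.911] 3.103036760876421e-10
-13.5 74 [584.778 272.782 139.4  ] [ 0.481  0.014  2.22  -0.502  0.337 -0.869] 4.3431969988016786e-10
-13.5 60 [584.778 272.782 125.4  ] [ 0.481  0.035  2.229 -0.549  0.31  -0.819] 1.4210854715202005e-15
[('glue', array([614.565, -28.857,  90.   ])), ('mug', array([731.687,  50.711,  75.   ])), ('spool', array([488.641,  -2.562,  57.   ])), ('awltip', array([480.135,  50.93 ,  10.   ]))]
```

No slip: the tab sits at the same pixels as before the lift. Carry the cup to the press front, keeping its underside above 130 mm over the bystanders.

>>> drive_tool([
  {"x": 0,"y": 0,"z": 1.5,"wx": 0,"wy": 0,"wz": 0,"fingers": 0.6},
  {"x": -0.5,"y": 1.5,"z": 1.5,"wx": 0,"wy": 0,"wz": 0,"fingers": 0.6},
  {"x": -1.5,"y": 3,"z": 0,"wx": 0,"wy": 0,"wz": 3,"fingers": 0.6},
  {"x": -1.5,"y": 4.2,"z": 0,"wx": 0,"wy": 0,"wz": 4,"fingers": 0.6},
  {"x": -1.5,"y": 4.2,"z": 0,"wx": 0,"wy": 0,"wz": 4,"fingers": 0.6},
  {"x": -1.5,"y": 4.2,"z": 0,"wx": 0,"wy": 0,"wz": 4,"fingers": 0.6},
  {"x": -1.5,"y": 4.2,"z": 0,"wx": 0,"wy": 0,"wz": 4,"fingers": 0.6},
  {"x": -1.5,"y": 4.2,"z": 0,"wx": 0,"wy": 0,"wz": 4,"fingers": 0.6},
  {"x": -1.5,"y": 4.2,"z": 0,"wx": 0,"wy": 0,"wz": 4,"fingers": 0.6},
  {"x": -1.5,"y": 4.2,"z": 0,"wx": 0,"wy": 0,"wz": 4,"fingers": 0.6},
  {"x": -1.5,"y": 4,"z": 0,"wx": 0,"wy": 0,"wz": 1.4,"fingers": 0.6},
  {"x": -1,"y": 3,"z": 0,"wx": 0,"wy": 0,"wz": 0,"fingers": 0.6},
])

```text
t: 7.5
tcp_pos: [459.6, 227.4, 206.3]
orientation: [-0.099, 0.945, 0.032, 0.309]
contact_force: [0.4, -0.2, -2.8]
width: 10.9
```

>>> drive_tool([
  {"x": 0,"y": 1.5,"z": 0,"wx": 0,"wy": 0,"wz": 0,"fingers": 0.6},
  {"x": 0,"y": 0.5,"z": 0,"wx": 0,"wy": 0,"wz": 0,"fingers": 0.6},
  {"x": 0,"y": 0,"z": 0,"wx": 0,"wy": 0,"wz": 0,"fingers": 0.6},
  {"x": 0,"y": 0,"z": 0,"wx": 0,"wy": 0,"wz": 0,"fingers": 0.6},
])

```text
t: 8.0
tcp_pos: [460.1, 245.2, 205.0]
orientation: [-0.099, 0.946, 0.031, 0.308]
contact_force: [1.3, -0.8, -2.7]
width: 10.9
```

```bash
python3 look.py w7
python3 - <<'E'
from bench import bot, viewer
import cv2
from h import crop
im=viewer.get_image('scene')[:,:,::-1].copy(); cv2.imwrite('pics/s7.png',im); crop(im,255,150,140,110,5,'pics/s7c.png')
im=viewer.get_image('top')[:,:,::-1].copy(); cv2.imwrite('pics/t7.png',im)
E
```

```text
8.0 [460.137 245.216 205.008] 10.922743425748786 [ 1.28  -0.839 -2.733]
[[-0.791 -0.206  0.576]
 [-0.167  0.979  0.12 ]
 [-0.589 -0.002 -0.808]] [ 0.584 -0.344  2.378 -0.426  0.554 -0.894]
```

View pics/w7.png

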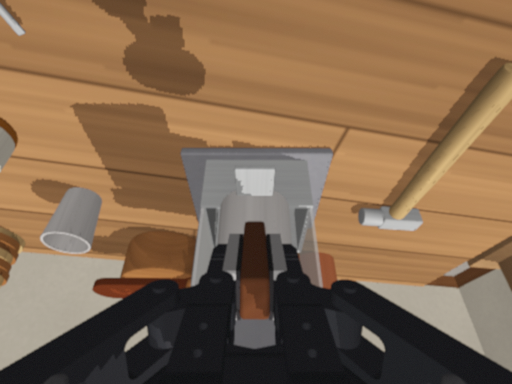

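View pics/s7c.png

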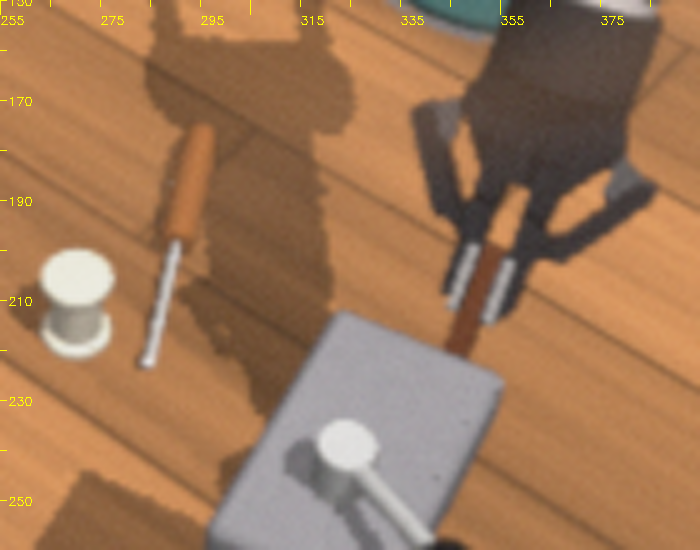

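The wrist view is aligned: base-plate front edge from (182,150) to (331,150), tab centre at about (255,182). Zoom to measure the press.

```bash
python3 -c "
import cv2
from h import crop
crop(cv2.imread('pics/w7.png'),175,140,165,130,4,'pics/w7c.png')"
```

```text
(no output)
```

View pics/w7c.png

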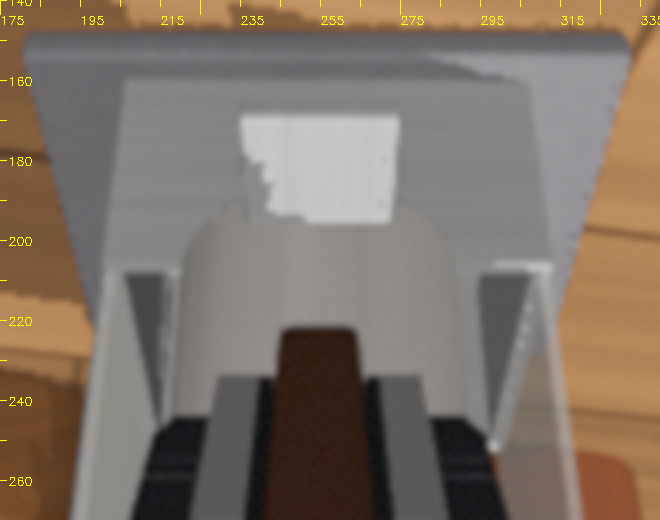

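```bash
cat > fit3.py <<'E'
from plan import *
d=np.load('w7.npz');K['wrist']=d['K'];O['wrist']=d['origin'];Q['wrist']=R.from_quat(d['orientation'])
for zb in (8,12,15):
    o=[('wrist',(-55,-60,zb),(206.25,160)),('wrist',(-55,60,zb),(307,160)),('wrist',(-55,-60,78),(200.75,208)),('wrist',(-55,60,78),(313,208)),('wrist',(-65,-90,0),(182,149)),('wrist',(-65,90,0),(332,149))]
    x,r=fit(o,(647,286,.2),0,('wrist',)); print(zb,x,np.degrees(x[2]),r.ravel())
# rim only
x,r=fit(o[2:4],(647,286,.2),0,('wrist',)); print('rim',x,np.degrees(x[2]),r.ravel())
# predicted tab
T=np.array([460.137,245.216,205.008]);Rt=np.array([[-0.791,-0.206,0.576],[-0.167,0.979,0.12],[-0.589,-0.002,-0.808]])
T0=np.array([610.24,-183.2,125.66]);R0=np.array([[-0.757,0.349,0.552],[0.281,0.937,-0.207],[-0.59,-0.002,-0.808]])
for cx,cy,yw in [(658,-200.7,-20.5),(659,-202,-20.9)]:
    Pt=place((cx,cy,np.radians(yw)),[(-51,-12,8),(-51,12,8),(0,0,0),(-39,0,4)],60)
    Pn=(Rt@R0.T@(Pt-T0).T).T+T
    print(proj('wrist',Pn[:2]).ravel(),Pn[2:], (Pn[2:]-T))
# observed tab assuming z
for uv in [(235,169),(275,169)]: print(ray('wrist',uv,Pn[0][2]))
E
python3 fit3.py
```

```text
8 [652.007 289.452   0.208] 11.93647430673291 [ 0.838 -0.128 -0.569 -0.131  0.378 -0.283 -0.131 -0.258 -0.326  0.244
 -0.086  0.232]
12 [651.099 289.218   0.208] 11.931747882409649 [ 0.408  1.784 -0.168  1.788  0.225 -0.78  -0.038 -0.75  -0.501 -0.318
  0.035 -0.322]
15 [651.047 289.196   0.208] 11.930269097983865 [ 0.162  3.608  0.08   3.615  0.209 -0.81  -0.04  -0.778 -0.518 -0.353
  0.036 -0.354]
rim [652.397 289.424   0.209] 11.96383572402674 [ 0.304 -0.07  -0.304 -0.075]
[232.738 167.996 273.874 168.042] [[509.73  255.964 139.285]
 [471.574 247.992 143.316]] [[ 49.593  10.748 -65.723]
 [ 11.437   2.776 -61.692]]
[231.985 169.479 272.875 169.714] [[511.269 255.399 139.285]
 [473.058 247.694 143.315]] [[ 51.132  10.183 -65.723]
 [ 12.921   2.478 -61.693]]
[462.896 235.22  147.33 ]
[458.05  258.144 147.33 ]
```

The wrist view gives the press at (652.0, 289.4), yaw 11.9°, with a sub-pixel fit. Descend in front to entry height (underside about 88 mm), then go in part-way.

>>> drive_tool([
  {"x": 0,"y": 0,"z": -1.0,"wx": 0,"wy": 0,"wz": 0,"fingers": 0.6},
  {"x": 0,"y": 0,"z": -1.5,"wx": 0,"wy": 0,"wz": 0,"fingers": 0.6},
  {"x": 0,"y": 0,"z": -1.5,"wx": 0,"wy": 0,"wz": 0,"fingers": 0.6},
  {"x": 0.4,"y": 0.1,"z": -1.1,"wx": 0,"wy": 0,"wz": 0,"fingers": 0.6},
  {"x": 1.2,"y": 0.3,"z": 0,"wx": 0,"wy": 0,"wz": 0,"fingers": 0.6},
  {"x": 1.6,"y": 0.4,"z": 0,"wx": 0,"wy": 0,"wz": 0,"fingers": 0.6},
  {"x": 1.6,"y": 0.3,"z": 0,"wx": 0,"wy": 0,"wz": 0,"fingers": 0.6},
  {"x": 0.8,"y": 0.2,"z": 0,"wx": 0,"wy": 0,"wz": 0,"fingers": 0.6},
  {"x": 0,"y": 0,"z": 0,"wx": 0,"wy": 0,"wz": 0,"fingers": 0.6},
  {"x": 0,"y": 0,"z": 0,"wx": 0,"wy": 0,"wz": 0,"fingers": 0.6},
])

```text
t: 9.4
tcp_pos: [515.7, 258.7, 153.6]
orientation: [-0.099, 0.946, 0.031, 0.308]
contact_force: [-0.1, 0.1, -2.0]
width: 11.2
```

```bash
python3 look.py w8;  python3 -c "
import cv2
from h import crop
crop(cv2.imread('pics/w8.png'),165,110,190,150,4,'pics/w8c.png')"
```

```text
9.4 [515.656 258.658 153.627] 11.202492976239164 [-0.061  0.117 -1.982]
[[-0.791 -0.207  0.576]
 [-0.168  0.978  0.12 ]
 [-0.588 -0.002 -0.809]] [ 0.533 -0.144  2.335 -0.515  0.394 -0.825]
```

View pics/w8c.png

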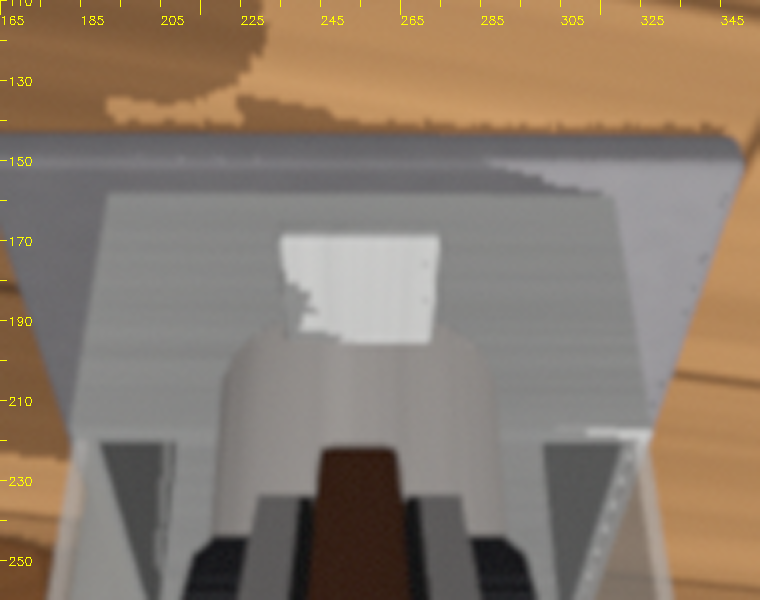

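```bash
cat > fit4.py <<'E'
from plan import *
d=np.load('w8.npz');K['wrist']=d['K'];O['wrist']=d['origin'];Q['wrist']=R.from_quat(d['orientation'])
o=[('wrist',(-55,-60,8),(191.75,158.25)),('wrist',(-55,60,8),(317.5,158.25)),('wrist',(-55,-60,78),(183,219.5)),('wrist',(-55,60,78),(327.5,219.5))]
x,r=fit(o,(647,286,.2),0,('wrist',)); print(x,np.degrees(x[2]),r.ravel())
T=np.array([515.656,258.658,153.627])
a=ray('wrist',(235,168.5),T[2]-57.7);b=ray('wrist',(274.75,168.5),T[2]-57.7); print(a-T,b-T,np.linalg.norm(a-b))
m=(a+b)/2; c,s=np.cos(x[2]),np.sin(x[2]); mt=m[:2]+12*np.array([c,s]); rim=x[:2]-52.5*np.array([c,s]); print('move',rim-mt)
E
python3 fit4.py
```

```text
[651.651 289.016   0.21 ] 12.018504104588104 [ 1.098 -0.187 -0.289 -0.223 -0.171  0.075 -0.234  0.095]
[  2.441 -10.053 -57.7  ] [ -2.394  12.696 -57.7  ] 23.2564559841405
move [72.885 15.606]
```

Both views agree: TCP must go to (588.6, 274.3), that is +7.3 cm x and +1.57 cm y.

>>> drive_tool([
  {"x": 0.8,"y": 0.17,"z": 0,"wx": 0,"wy": 0,"wz": 0,"fingers": 0.6},
  {"x": 1.4,"y": 0.3,"z": 0,"wx": 0,"wy": 0,"wz": 0,"fingers": 0.6},
  {"x": 1.4,"y": 0.3,"z": 0,"wx": 0,"wy": 0,"wz": 0,"fingers": 0.6},
  {"x": 1.4,"y": 0.3,"z": 0,"wx": 0,"wy": 0,"wz": 0,"fingers": 0.6},
  {"x": 1.3,"y": 0.3,"z": 0,"wx": 0,"wy": 0,"wz": 0,"fingers": 0.6},
  {"x": 1.0,"y": 0.2,"z": 0,"wx": 0,"wy": 0,"wz": 0,"fingers": 0.6},
  {"x": 0,"y": 0,"z": 0,"wx": 0,"wy": 0,"wz": 0,"fingers": 0.6},
  {"x": 0,"y": 0,"z": 0,"wx": 0,"wy": 0,"wz": 0,"fingers": 0.6},
  {"x": 0,"y": 0,"z": 0,"wx": 0,"wy": 0,"wz": 0,"fingers": 0.6},
])

```text
t: 10.58
tcp_pos: [588.5, 274.5, 153.7]
orientation: [-0.099, 0.946, 0.031, 0.308]
contact_force: [-0.6, -0.4, -2.1]
width: 11.3
```

```bash
python3 look.py w9
python3 - <<'E'
from bench import bot, viewer
import cv2
from h import crop
im=viewer.get_image('scene')[:,:,::-1].copy(); cv2.imwrite('pics/s9.png',im); crop(im,255,150,140,140,4,'pics/s9c.png')
E
```

```text
10.575 [588.471 274.456 153.69 ] 11.307705404227054 [-0.58  -0.441 -2.097]
[[-0.791 -0.207  0.576]
 [-0.169  0.978  0.121]
 [-0.588 -0.002 -0.809]] [ 0.482  0.     2.202 -0.466  0.364 -0.91 ]
```

View pics/w9.png

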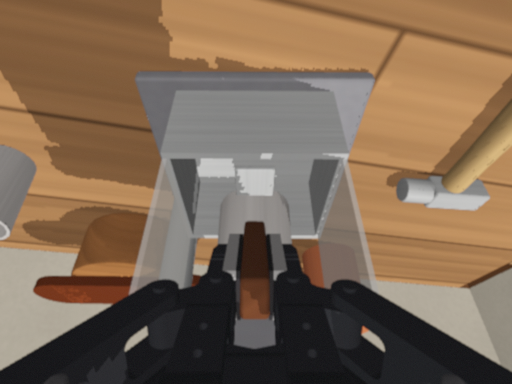

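View pics/s9c.png

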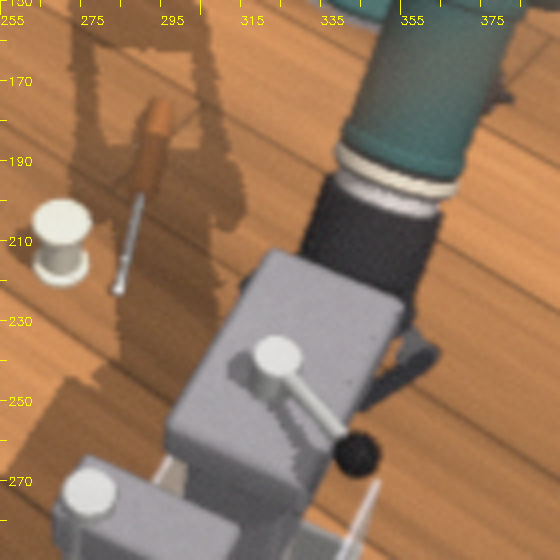

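```bash
cat > fit5.py <<'E'
from plan import *
d=np.load('w9.npz');K['wrist']=d['K'];O['wrist']=d['origin'];Q['wrist']=R.from_quat(d['orientation'])
T=np.array([588.471,274.456,153.69])
X=(651.7,289.1,np.radians(12))
print('rim pred',proj('wrist',place(X,[(-55,-60,78),(-55,60,78),(-50,-55,78),(-50,55,78),(-55,-60,8),(-55,60,8)])).ravel())
u=np.array([np.cos(X[2]),np.sin(X[2])])
for mz in (-57.7,-61.7):
  for r in (51,39,25):
    p=T+np.r_[12.1,4.0,mz]; p[:2]-= (r-39)*u; print(r,mz,proj('wrist',p))
E
python3 fit5.py; python3 -c "
import cv2
from h import crop
crop(cv2.imread('pics/w9.png'),155,80,200,130,4,'pics/w9c.png')"
```

```text
rim pred [161.461 157.395 347.883 157.416 170.86  162.672 338.471 162.696 177.56
  91.779 331.848  91.747]
51 -57.7 [[254.984 168.888]]
39 -57.7 [[254.97  181.818]]
25 -57.7 [[254.956 195.388]]
51 -61.7 [[254.983 163.826]]
39 -61.7 [[254.969 176.842]]
25 -61.7 [[254.955 190.52 ]]
```

View pics/w9c.png

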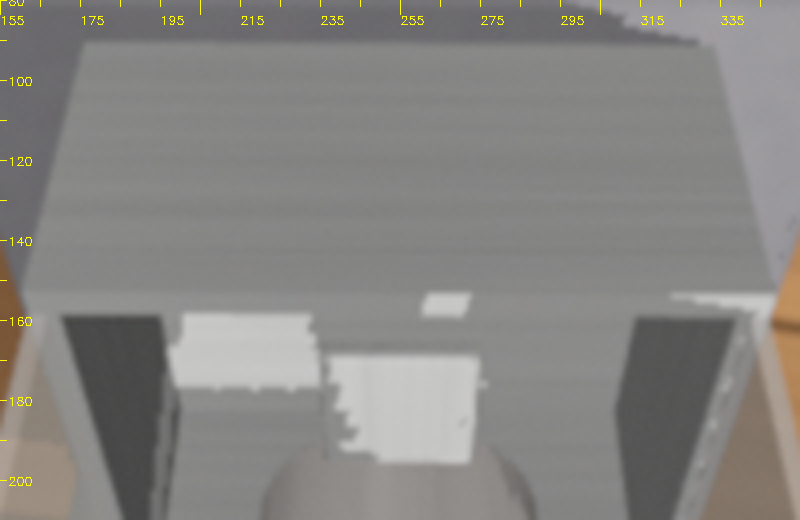

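The view shows the rim at rows 153–159, where I predicted 157–163. So the rim may sit 3–4 mm closer or higher than the model. I'll lower to just above contact and compare directly.

>>> drive_tool([
  {"x": 0,"y": 0,"z": -0.4,"wx": 0,"wy": 0,"wz": 0,"fingers": 0.6},
  {"x": 0,"y": 0,"z": -0.4,"wx": 0,"wy": 0,"wz": 0,"fingers": 0.6},
  {"x": 0,"y": 0,"z": -0.2,"wx": 0,"wy": 0,"wz": 0,"fingers": 0.6},
  {"x": 0,"y": 0,"z": 0,"wx": 0,"wy": 0,"wz": 0,"fingers": 0.6},
  {"x": 0,"y": 0,"z": 0,"wx": 0,"wy": 0,"wz": 0,"fingers": 0.6},
])

```text
t: 11.3
tcp_pos: [589.1, 274.7, 144.0]
orientation: [-0.099, 0.946, 0.032, 0.308]
contact_force: [-0.5, -0.4, -2.6]
width: 11.2
```

```bash
python3 look.py w10; python3 -c "
import cv2
from h import crop
crop(cv2.imread('pics/w10.png'),155,80,200,130,4,'pics/w10c.png')"
```

```text
11.3 [589.084 274.695 144.036] 11.167512710939508 [-0.512 -0.407 -2.641]
[[-0.79  -0.207  0.576]
 [-0.168  0.978  0.121]
 [-0.589 -0.002 -0.808]] [ 0.482  0.016  2.208 -0.493  0.344 -0.881]
```

View pics/w10c.png

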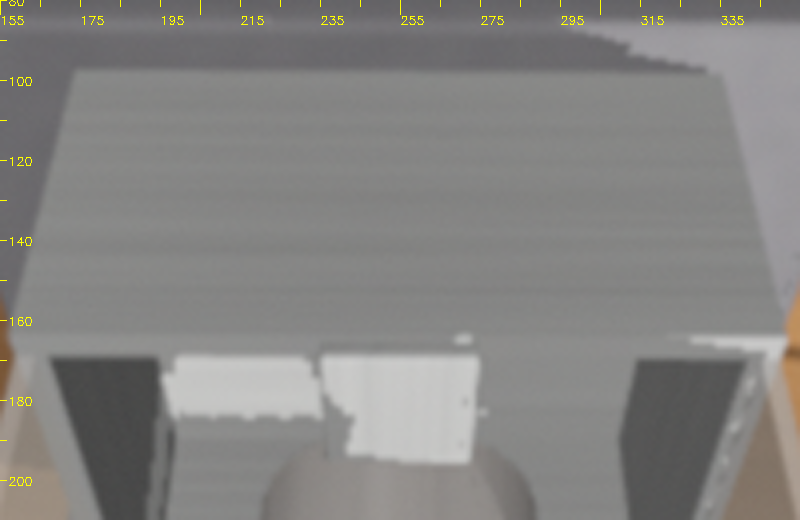

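Extrapolating to contact, the rim would meet the tab about 44 mm from the axis. I'll move back 4 mm to hit mid-tab, then lower in small steps.

>>> drive_tool([
  {"x": -0.4,"y": -0.08,"z": 0,"wx": 0,"wy": 0,"wz": 0,"fingers": 0.6},
  {"x": 0,"y": 0,"z": -0.15,"wx": 0,"wy": 0,"wz": 0,"fingers": 0.6},
  {"x": 0,"y": 0,"z": -0.15,"wx": 0,"wy": 0,"wz": 0,"fingers": 0.6},
  {"x": 0,"y": 0,"z": 0,"wx": 0,"wy": 0,"wz": 0,"fingers": 0.6},
  {"x": 0,"y": 0,"z": 0,"wx": 0,"wy": 0,"wz": 0,"fingers": 0.6},
])

```text
t: 11.98
tcp_pos: [585.0, 273.9, 141.0]
orientation: [-0.099, 0.946, 0.032, 0.308]
contact_force: [-0.0, 0.1, -2.6]
width: 11.3
```

```bash
python3 look.py w11; python3 -c "
import cv2
from h import crop
crop(cv2.imread('pics/w11.png'),155,80,200,130,4,'pics/w11c.png')"
```

```text
11.975 [585.038 273.864 140.961] 11.336573711872353 [-0.008  0.087 -2.583]
[[-0.791 -0.207  0.576]
 [-0.168  0.978  0.121]
 [-0.589 -0.002 -0.808]] [ 0.484  0.013  2.218 -0.506  0.34  -0.866]
```

View pics/w11c.png

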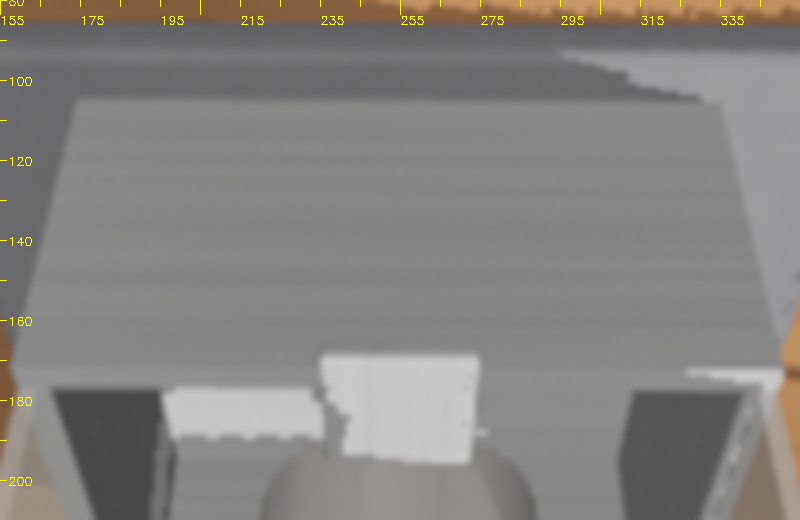

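Now the tab end is about 11–12 mm past the rim's middle (rows 163.8 and 174.8), so the rim sits at mid-tab. Press down gently.

>>> drive_tool([
  {"x": 0,"y": 0,"z": -0.15,"wx": 0,"wy": 0,"wz": 0,"fingers": 0.6},
  {"x": 0,"y": 0,"z": -0.15,"wx": 0,"wy": 0,"wz": 0,"fingers": 0.6},
  {"x": 0,"y": 0,"z": 0,"wx": 0,"wy": 0,"wz": 0,"fingers": 0.6},
  {"x": 0,"y": 0,"z": 0,"wx": 0,"wy": 0,"wz": 0,"fingers": 0.6},
])

```text
t: 12.52
tcp_pos: [585.4, 274.0, 138.6]
orientation: [-0.099, 0.946, 0.032, 0.308]
contact_force: [-1.1, -0.6, 1.0]
width: 11.1
```

>>> drive_tool([
  {"x": 0,"y": 0,"z": -0.15,"wx": 0,"wy": 0,"wz": 0,"fingers": 0.6},
  {"x": 0,"y": 0,"z": -0.15,"wx": 0,"wy": 0,"wz": 0,"fingers": 0.6},
  {"x": 0,"y": 0,"z": 0,"wx": 0,"wy": 0,"wz": 0,"fingers": 0.6},
  {"x": 0,"y": 0,"z": 0,"wx": 0,"wy": 0,"wz": 0,"fingers": 0.6},
])

```text
t: 13.02
tcp_pos: [585.3, 274.1, 135.2]
orientation: [-0.099, 0.946, 0.032, 0.308]
contact_force: [-0.2, 0.0, 1.2]
width: 10.9
```

```bash
python3 look.py w12; python3 -c "
import cv2
from h import crop
crop(cv2.imread('pics/w12.png'),155,80,200,130,4,'pics/w12c.png')"
```

```text
13.025 [585.262 274.108 135.239] 10.894717162798717 [-0.232  0.014  1.237]
[[-0.79  -0.207  0.577]
 [-0.168  0.978  0.121]
 [-0.589 -0.001 -0.808]] [ 0.484  0.022  2.222 -0.525  0.327 -0.846]
```

View pics/w12c.png

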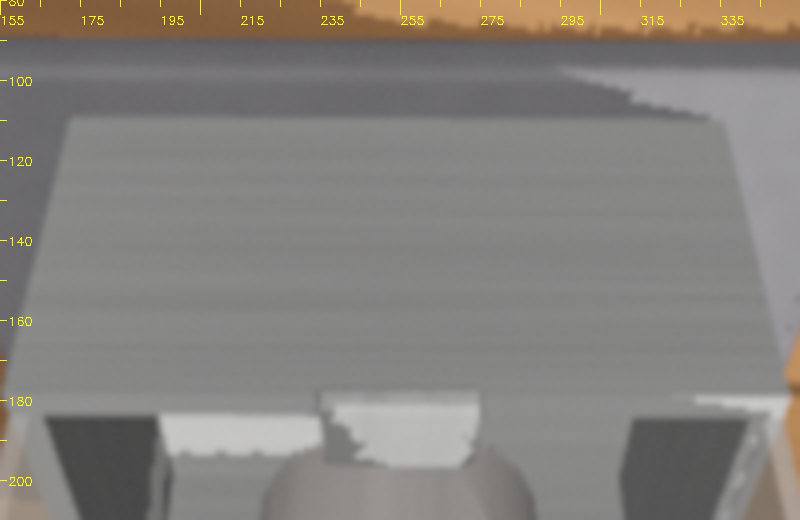

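Contact at about z 140. The tab now tilts up (its end moved from row 169 to 177) and the cup has not rotated in the grip. Continue lowering.

>>> drive_tool([
  {"x": 0,"y": 0,"z": -0.15,"wx": 0,"wy": 0,"wz": 0,"fingers": 0.6},
  {"x": 0,"y": 0,"z": -0.15,"wx": 0,"wy": 0,"wz": 0,"fingers": 0.6},
  {"x": 0,"y": 0,"z": -0.1,"wx": 0,"wy": 0,"wz": 0,"fingers": 0.6},
  {"x": 0,"y": 0,"z": 0,"wx": 0,"wy": 0,"wz": 0,"fingers": 0.6},
])

```text
t: 13.58
tcp_pos: [585.5, 274.2, 131.6]
orientation: [-0.099, 0.945, 0.032, 0.309]
contact_force: [-0.1, 0.5, 3.4]
width: 11.3
```

>>> drive_tool([
  {"x": 0,"y": 0,"z": -0.1,"wx": 0,"wy": 0,"wz": 0,"fingers": 0.6},
  {"x": 0,"y": 0,"z": -0.1,"wx": 0,"wy": 0,"wz": 0,"fingers": 0.6},
  {"x": 0,"y": 0,"z": -0.1,"wx": 0,"wy": 0,"wz": 0,"fingers": 0.6},
  {"x": 0,"y": 0,"z": 0,"wx": 0,"wy": 0,"wz": 0,"fingers": 0.6},
])

```text
t: 14.08
tcp_pos: [585.2, 274.0, 128.1]
orientation: [-0.099, 0.946, 0.032, 0.308]
contact_force: [1.8, 0.7, 3.3]
width: 10.8
```

```bash
python3 look.py w13
python3 - <<'E'
from bench import bot, viewer
import cv2
from h import crop
im=viewer.get_image('top')[:,:,::-1].copy(); cv2.imwrite('pics/t13.png',im); crop(im,105,110,110,95,6,'pics/t13c.png')
im=viewer.get_image('scene')[:,:,::-1].copy(); cv2.imwrite('pics/s13.png',im); crop(im,275,250,100,90,7,'pics/s13c.png')
E
```

```text
14.075 [585.191 274.022 128.111] 10.773024294044859 [1.755 0.704 3.255]
[[-0.79  -0.207  0.577]
 [-0.168  0.978  0.121]
 [-0.589 -0.001 -0.808]] [ 0.484  0.033  2.227 -0.549  0.314 -0.821]
```

View pics/w13.png

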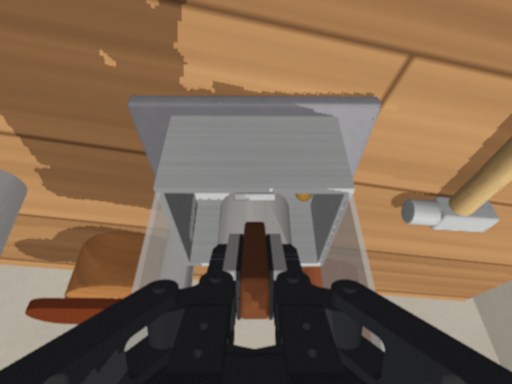

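View pics/s13c.png

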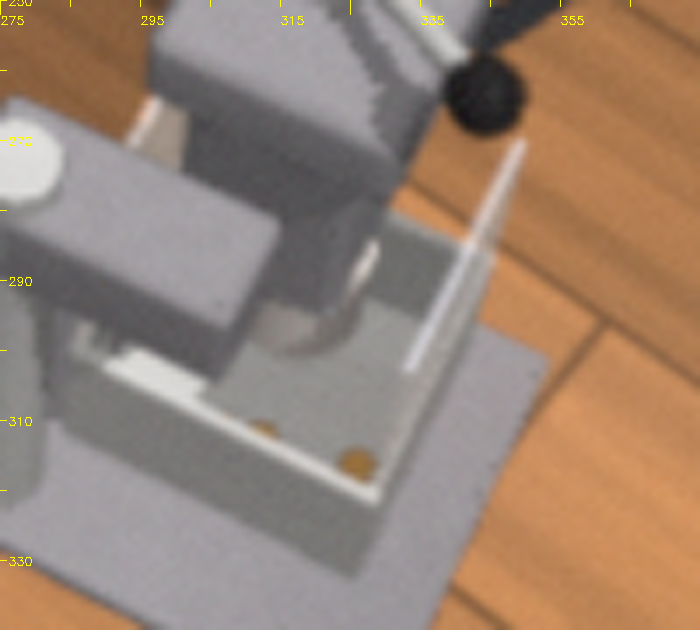

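View pics/t13c.png

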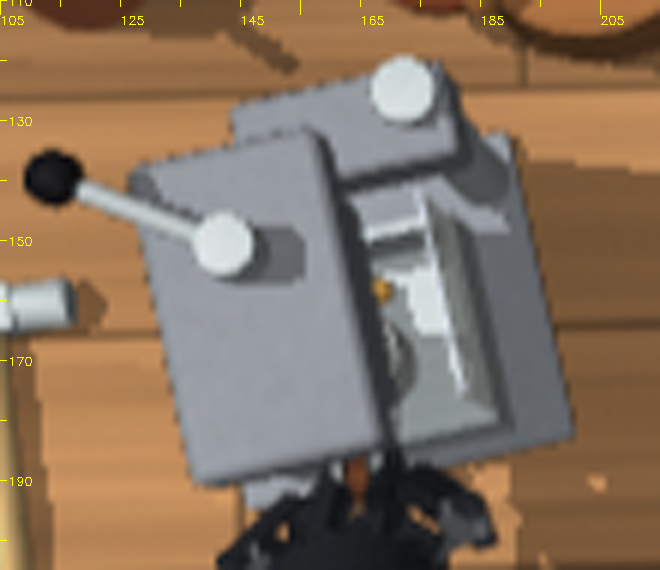

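The beads are dropping. The scene camera shows beads at (313,311) and (326,316), the wrist camera one at (303,196), and the top camera one at (168,158). I'll see which of these are the same bead.

```bash
cat > beads.py <<'E'
from plan import *
import sys
P=np.array([651.7,289.1]);yp=np.radians(12)
d=np.load(sys.argv[1]+'.npz');K['wrist']=d['K'];O['wrist']=d['origin'];Q['wrist']=R.from_quat(d['orientation'])
for a in sys.argv[2:]:
    c,u,v=a.split(','); p=ray(c,(float(u),float(v)),24.5); e=p[:2]-P
    print(a,p[:2],'press',e@[np.cos(yp),np.sin(yp)],e@[-np.sin(yp),np.cos(yp)])
E
python3 beads.py w13 scene,326,316 scene,312.5,311.5 wrist,303,196 top,168.5,158.3; python3 -c "
import cv2
from h import crop
crop(cv2.imread('pics/w13.png'),155,150,200,110,4,'pics/w13c.png')"
```

```text
scene,326,316 [657.253 335.525] press 15.084019684043112 44.256204643948436
scene,312.5,311.5 [670.114 301.658] press 20.622733002921276 8.45458332148322
wrist,303,196 [663.338 336.162] press 21.167926078276512 43.61389547656027
top,168.5,158.3 [680.911 283.732] press 27.456893796160802 -11.323922361694716
```

View pics/w13c.png

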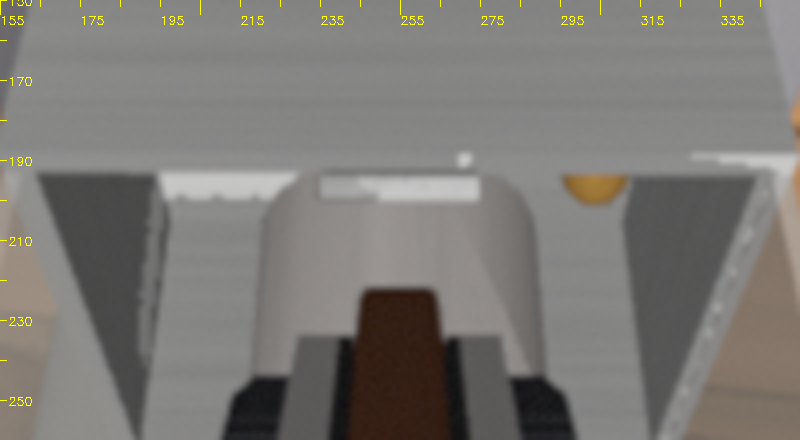

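>>> drive_tool([
  {"x": 0,"y": 0,"z": -0.1,"wx": 0,"wy": 0,"wz": 0,"fingers": 0.6},
  {"x": 0,"y": 0,"z": 0,"wx": 0,"wy": 0,"wz": 0,"fingers": 0.6},
  {"x": 0,"y": 0,"z": 0,"wx": 0,"wy": 0,"wz": 0,"fingers": 0.6},
  {"x": 0,"y": 0,"z": 0,"wx": 0,"wy": 0,"wz": 0,"fingers": 0.6},
  {"x": 0,"y": 0,"z": 0,"wx": 0,"wy": 0,"wz": 0,"fingers": 0.6},
  {"x": 0,"y": 0,"z": 0,"wx": 0,"wy": 0,"wz": 0,"fingers": 0.6},
  {"x": 0,"y": 0,"z": 0,"wx": 0,"wy": 0,"wz": 0,"fingers": 0.6},
  {"x": 0,"y": 0,"z": 0,"wx": 0,"wy": 0,"wz": 0,"fingers": 0.6},
  {"x": 0,"y": 0,"z": 0,"wx": 0,"wy": 0,"wz": 0,"fingers": 0.6},
])

```text
t: 15.35
tcp_pos: [585.4, 274.1, 127.5]
orientation: [-0.099, 0.946, 0.032, 0.308]
contact_force: [3.0, 0.4, 5.7]
width: 11.5
```

```bash
cat > look3.py <<'E'
import sys; n=sys.argv[1]
from bench import bot, viewer
import cv2
import numpy as np
from h import crop
im=viewer.get_image('top')[:,:,::-1].copy(); cv2.imwrite(f'pics/t{n}.png',im); crop(im,125,120,90,80,8,f'pics/t{n}c.png')
im=viewer.get_image('scene')[:,:,::-1].copy(); cv2.imwrite(f'pics/s{n}.png',im); crop(im,275,250,100,90,7,f'pics/s{n}c.png')
E
python3 look.py w14; python3 look3.py 14;python3 -c "
import cv2
from h import crop
crop(cv2.imread('pics/w14.png'),155,150,200,110,4,'pics/w14c.png')"
```

```text
15.35 [585.396 274.053 127.463] 11.49406893257713 [3.028 0.399 5.701]
[[-0.79  -0.207  0.577]
 [-0.168  0.978  0.121]
 [-0.59  -0.001 -0.808]] [ 0.484  0.034  2.227 -0.552  0.312 -0.817]
```

View pics/w14c.png

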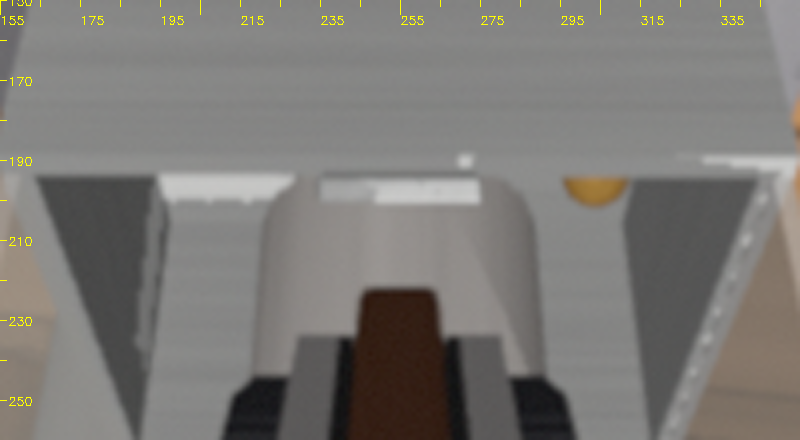

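View pics/s14c.png

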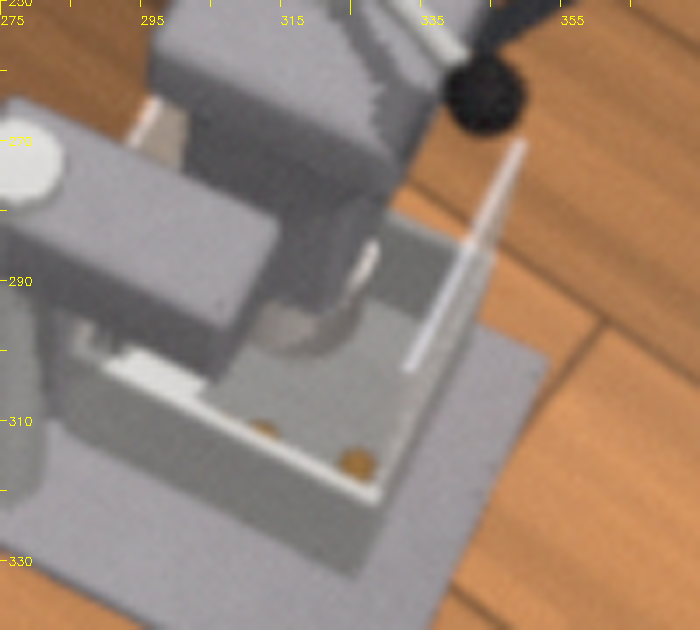

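View pics/t14c.png

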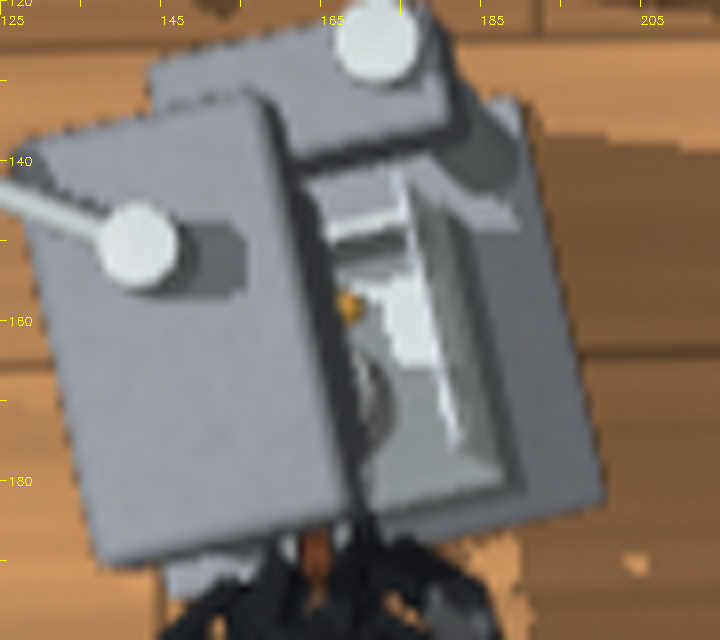

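```bash
python3 - <<'E'
from plan import *
X=(651.7,289.1,np.radians(12))
for n,P in {'T':(27.5,-11,24.5),'T2':(27.5,-6,24.5),'B':(21,8.5,24.5),'B2':(28,9,24.5),'A':(18,44,24.5),'far rim in':(50,-11,78),'far rim9':(50,9,78),'farrimcorner':(50,55,78)}.items():
    p=place(X,[P]); print(n,'scene',proj('scene',p),'top',proj('top',p))
E
python3 -c "
import cv2
from h import crop
crop(cv2.imread('pics/s14.png'),300,295,40,35,16,'pics/s14d.png');crop(cv2.imread('pics/t14.png'),155,145,35,30,16,'pics/t14d.png')"
```

```text
T scene [[304.618 310.286]] top [[168.398 158.31 ]]
T2 scene [[306.353 311.15 ]] top [[166.865 158.667]]
B scene [[312.455 311.626]] top [[162.859 161.681]]
B2 scene [[311.506 313.913]] top [[162.23  159.587]]
A scene [[325.457 316.882]] top [[152.167 165.132]]
far rim in scene [[302.26  308.091]] top [[163.345 148.801]]
far rim9 scene [[309.56  311.718]] top [[156.964 150.285]]
farrimcorner scene [[326.69 320.23]] top [[142.281 153.701]]
```

View pics/s14d.png

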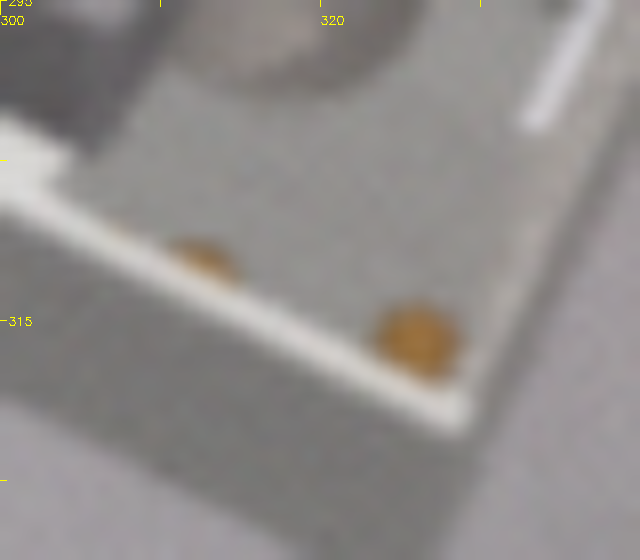

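View pics/t14d.png

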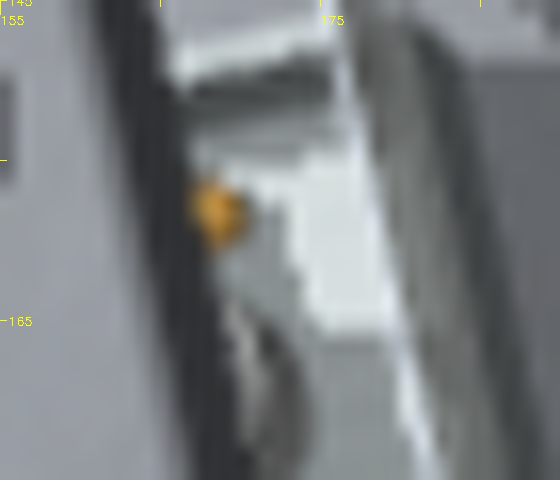

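Three distinct beads are at rest in the tray: A near press (17,44), B near (25,9), and T near (27,-9). B is hidden under the cap in the top view, and T is nearly hidden in the scene view. Force is about 8 N, so the flap is fully open. Raise gently and back out.

>>> drive_tool([
  {"x": 0,"y": 0,"z": 0.2,"wx": 0,"wy": 0,"wz": 0,"fingers": 0.6},
  {"x": 0,"y": 0,"z": 0.3,"wx": 0,"wy": 0,"wz": 0,"fingers": 0.6},
  {"x": 0,"y": 0,"z": 0.4,"wx": 0,"wy": 0,"wz": 0,"fingers": 0.6},
  {"x": 0,"y": 0,"z": 0.4,"wx": 0,"wy": 0,"wz": 0,"fingers": 0.6},
  {"x": 0,"y": 0,"z": 0.5,"wx": 0,"wy": 0,"wz": 0,"fingers": 0.6},
  {"x": 0,"y": 0,"z": 0.5,"wx": 0,"wy": 0,"wz": 0,"fingers": 0.6},
  {"x": 0,"y": 0,"z": 0.4,"wx": 0,"wy": 0,"wz": 0,"fingers": 0.6},
  {"x": 0,"y": 0,"z": 0,"wx": 0,"wy": 0,"wz": 0,"fingers": 0.6},
  {"x": 0,"y": 0,"z": 0,"wx": 0,"wy": 0,"wz": 0,"fingers": 0.6},
])

```text
t: 16.62
tcp_pos: [584.8, 273.7, 153.7]
orientation: [-0.099, 0.946, 0.031, 0.308]
contact_force: [0.6, 0.0, -1.2]
width: 11.1
```

```bash
python3 look.py w15; python3 -c "
import cv2
from h import crop
crop(cv2.imread('pics/w15.png'),155,80,200,130,4,'pics/w15c.png')"
```

```text
16.625 [584.751 273.677 153.656] 11.057997329450878 [ 0.597  0.005 -1.166]
[[-0.791 -0.207  0.576]
 [-0.168  0.978  0.12 ]
 [-0.588 -0.002 -0.809]] [ 0.484 -0.007  2.209 -0.469  0.365 -0.905]
```

View pics/w15c.png

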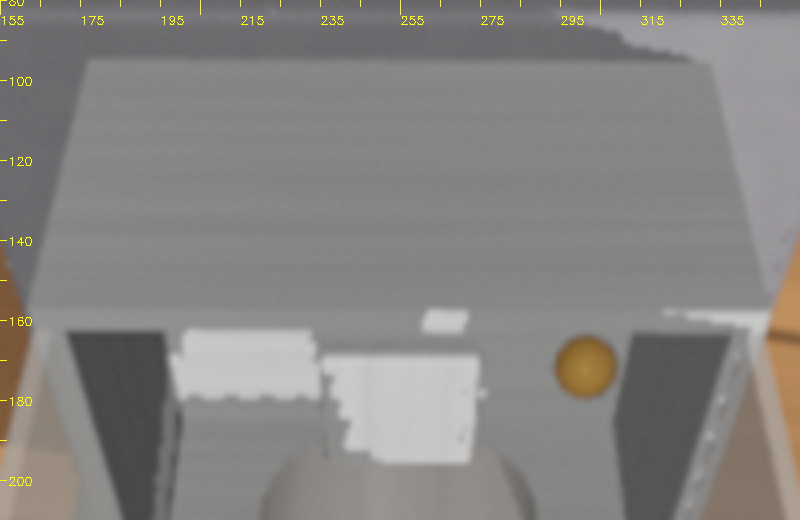

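Tab is back at rows 169–195 (flap shut, cup unmoved in the grip). Back out along the same line, then rise.

>>> drive_tool([
  {"x": -0.8,"y": -0.17,"z": 0,"wx": 0,"wy": 0,"wz": 0,"fingers": 0.6},
  {"x": -1.5,"y": -0.32,"z": 0,"wx": 0,"wy": 0,"wz": 0,"fingers": 0.6},
  {"x": -1.7,"y": -0.37,"z": 0,"wx": 0,"wy": 0,"wz": 0,"fingers": 0.6},
  {"x": -1.7,"y": -0.37,"z": 0,"wx": 0,"wy": 0,"wz": 0,"fingers": 0.6},
  {"x": -1.7,"y": -0.37,"z": 0,"wx": 0,"wy": 0,"wz": 0,"fingers": 0.6},
  {"x": -1.7,"y": -0.37,"z": 0,"wx": 0,"wy": 0,"wz": 0,"fingers": 0.6},
  {"x": -1.7,"y": -0.37,"z": 0,"wx": 0,"wy": 0,"wz": 0,"fingers": 0.6},
  {"x": -1.7,"y": -0.37,"z": 0.5,"wx": 0,"wy": 0,"wz": 0,"fingers": 0.6},
  {"x": 0,"y": 0,"z": 1.5,"wx": 0,"wy": 0,"wz": 0,"fingers": 0.6},
  {"x": 0,"y": 0,"z": 1.6,"wx": 0,"wy": 0,"wz": 0,"fingers": 0.6},
  {"x": 0,"y": 0,"z": 1.6,"wx": 0,"wy": 0,"wz": 0,"fingers": 0.6},
  {"x": 0,"y": 0,"z": 0,"wx": 0,"wy": 0,"wz": 0,"fingers": 0.6},
])

```text
t: 18.18
tcp_pos: [460.8, 247.5, 208.5]
orientation: [-0.099, 0.945, 0.033, 0.31]
contact_force: [-0.2, 0.3, -2.6]
width: 11.3
```

```bash
python3 look.py w16; python3 look3.py 16
```

```text
18.175 [460.846 247.534 208.49 ] 11.287816209965985 [-0.186  0.273 -2.624]
[[-0.788 -0.207  0.579]
 [-0.167  0.978  0.123]
 [-0.592  0.    -0.806]] [ 0.588 -0.346  2.374 -0.427  0.556 -0.891]
```

View pics/t16.png

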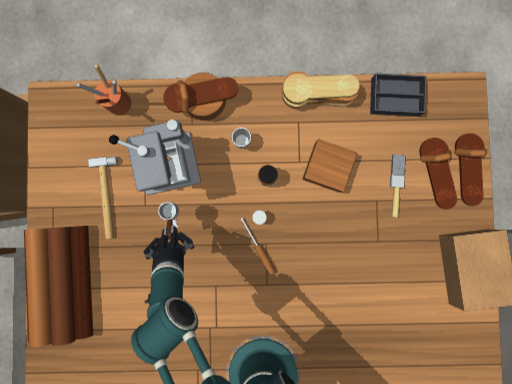

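View pics/w16.png

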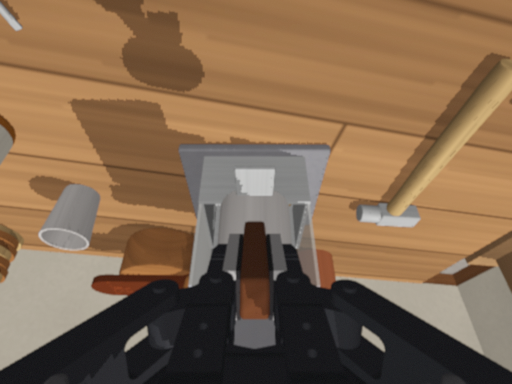

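View pics/s16c.png

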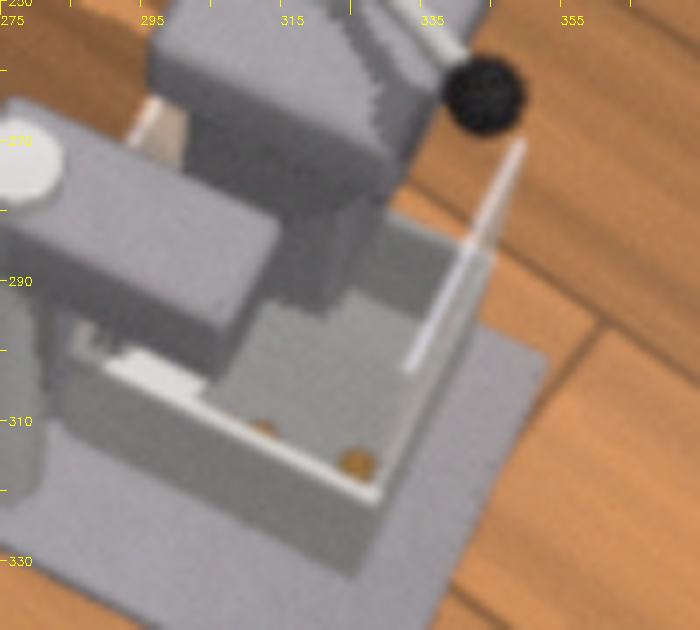

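```bash
python3 -c "
import cv2
from h import crop
im=cv2.imread('pics/t16.png');crop(im,120,140,100,85,7,'pics/t16d.png')"
```

```text
(no output)
```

View pics/t16d.png

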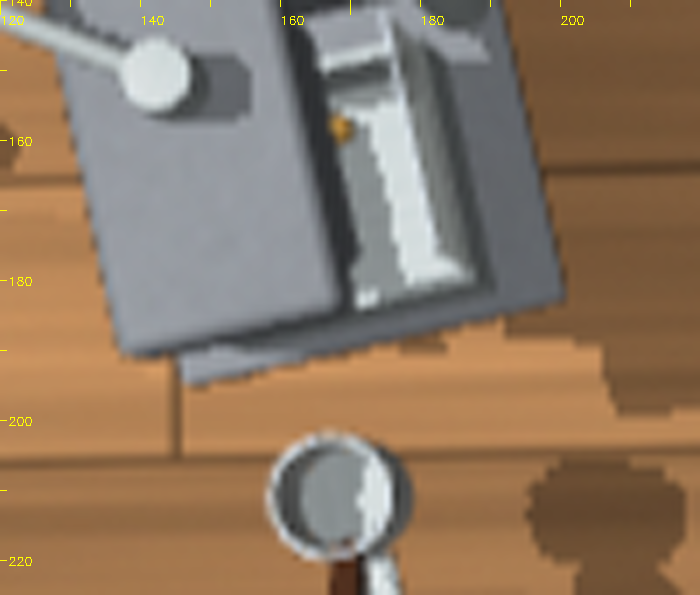

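The cup is empty and its bottom shut (top view: grey floor, no beads). Carry it back to its place on the stand.

>>> drive_tool([
  {"x": 0.4,"y": -1.5,"z": 0,"wx": 0,"wy": 0,"wz": -1.4,"fingers": 0.6},
  {"x": 1,"y": -3,"z": 0,"wx": 0,"wy": 0,"wz": -3,"fingers": 0.6},
  {"x": 1.5,"y": -4.2,"z": 0,"wx": 0,"wy": 0,"wz": -4,"fingers": 0.6},
  {"x": 1.5,"y": -4.2,"z": 0,"wx": 0,"wy": 0,"wz": -4,"fingers": 0.6},
  {"x": 1.5,"y": -4.2,"z": 0,"wx": 0,"wy": 0,"wz": -4,"fingers": 0.6},
  {"x": 1.5,"y": -4.2,"z": 0,"wx": 0,"wy": 0,"wz": -4,"fingers": 0.6},
  {"x": 1.5,"y": -4.2,"z": 0,"wx": 0,"wy": 0,"wz": -4,"fingers": 0.6},
  {"x": 1.5,"y": -4.2,"z": 0,"wx": 0,"wy": 0,"wz": -4,"fingers": 0.6},
  {"x": 1.5,"y": -4.2,"z": 0,"wx": 0,"wy": 0,"wz": -4,"fingers": 0.6},
  {"x": 1.5,"y": -4.2,"z": 0,"wx": 0,"wy": 0,"wz": 0,"fingers": 0.6},
  {"x": 1,"y": -3,"z": 0,"wx": 0,"wy": 0,"wz": 0,"fingers": 0.6},
  {"x": 0.5,"y": -1.9,"z": 0,"wx": 0,"wy": 0,"wz": 0,"fingers": 0.6},
])

```text
t: 19.82
tcp_pos: [608.3, -185.9, 204.7]
orientation: [0.17, 0.936, -0.056, 0.303]
contact_force: [-0.0, 0.1, -1.7]
width: 11.0
```

>>> drive_tool([
  {"x": 0,"y": 0,"z": -1,"wx": 0,"wy": 0,"wz": 0,"fingers": 0.6},
  {"x": 0,"y": 0,"z": -1.5,"wx": 0,"wy": 0,"wz": 0,"fingers": 0.6},
  {"x": 0,"y": 0,"z": -1.5,"wx": 0,"wy": 0,"wz": 0,"fingers": 0.6},
  {"x": 0,"y": 0,"z": -1,"wx": 0,"wy": 0,"wz": 0,"fingers": 0.6},
  {"x": 0,"y": 0,"z": 0,"wx": 0,"wy": 0,"wz": 0,"fingers": 0.6},
  {"x": 0,"y": 0,"z": 0,"wx": 0,"wy": 0,"wz": 0,"fingers": 0.6},
  {"x": 0,"y": 0,"z": 0,"wx": 0,"wy": 0,"wz": 0,"fingers": 0.6},
])

```text
t: 20.7
tcp_pos: [609.7, -183.3, 157.1]
orientation: [0.168, 0.936, -0.056, 0.305]
contact_force: [-0.6, -0.8, -1.7]
width: 10.9
```

```bash
python3 look.py w17
```

```text
20.7 [ 609.746 -183.334  157.121] 10.86295301112876 [-0.622 -0.799 -1.661]
[[-0.757  0.349  0.553]
 [ 0.281  0.937 -0.207]
 [-0.59  -0.001 -0.807]] [-0.319 -0.044  2.239 -0.076  0.317 -1.469]
```

View pics/w17.png

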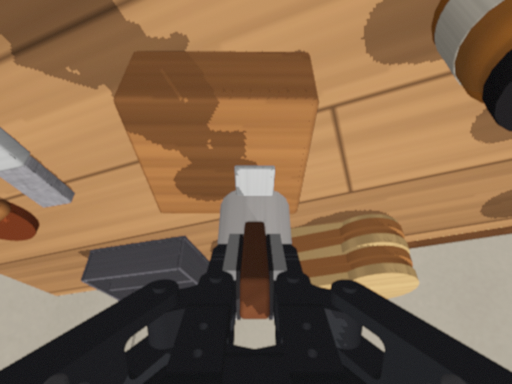

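It is positioned over its old spot with the same lean. Lower to just above, then in small steps until it stands.

>>> drive_tool([
  {"x": 0,"y": 0,"z": -0.8,"wx": 0,"wy": 0,"wz": 0,"fingers": 0.6},
  {"x": 0,"y": 0,"z": -1.0,"wx": 0,"wy": 0,"wz": 0,"fingers": 0.6},
  {"x": 0,"y": 0,"z": -0.6,"wx": 0,"wy": 0,"wz": 0,"fingers": 0.6},
  {"x": 0,"y": 0,"z": -0.3,"wx": 0,"wy": 0,"wz": 0,"fingers": 0.6},
  {"x": 0,"y": 0,"z": 0,"wx": 0,"wy": 0,"wz": 0,"fingers": 0.6},
  {"x": 0,"y": 0,"z": 0,"wx": 0,"wy": 0,"wz": 0,"fingers": 0.6},
  {"x": 0,"y": 0,"z": 0,"wx": 0,"wy": 0,"wz": 0,"fingers": 0.6},
])

```text
t: 21.62
tcp_pos: [609.3, -183.4, 129.5]
orientation: [0.168, 0.936, -0.056, 0.305]
contact_force: [-0.9, 0.0, -1.7]
width: 10.9
```

>>> drive_tool([
  {"x": 0,"y": 0,"z": -0.1,"wx": 0,"wy": 0,"wz": 0,"fingers": 0.6},
  {"x": 0,"y": 0,"z": -0.1,"wx": 0,"wy": 0,"wz": 0,"fingers": 0.6},
  {"x": 0,"y": 0,"z": 0,"wx": 0,"wy": 0,"wz": 0,"fingers": 0.6},
  {"x": 0,"y": 0,"z": 0,"wx": 0,"wy": 0,"wz": 0,"fingers": 0.6},
])

```text
t: 22.12
tcp_pos: [609.0, -183.3, 126.9]
orientation: [0.168, 0.936, -0.056, 0.305]
contact_force: [0.2, 0.3, -2.2]
width: 10.9
```

>>> drive_tool([
  {"x": 0,"y": 0,"z": -0.1,"wx": 0,"wy": 0,"wz": 0,"fingers": 0.6},
  {"x": 0,"y": 0,"z": 0,"wx": 0,"wy": 0,"wz": 0,"fingers": 0.6},
  {"x": 0,"y": 0,"z": 0,"wx": 0,"wy": 0,"wz": 0,"fingers": 0.6},
])

```text
t: 22.5
tcp_pos: [609.0, -183.2, 125.9]
orientation: [0.168, 0.936, -0.056, 0.305]
contact_force: [0.5, -0.2, -1.9]
width: 11.2
```

>>> drive_tool([
  {"x": 0,"y": 0,"z": -0.1,"wx": 0,"wy": 0,"wz": 0,"fingers": 0.6},
  {"x": 0,"y": 0,"z": 0,"wx": 0,"wy": 0,"wz": 0,"fingers": 0.6},
  {"x": 0,"y": 0,"z": 0,"wx": 0,"wy": 0,"wz": 0,"fingers": 0.6},
])

```text
t: 22.88
tcp_pos: [609.6, -183.4, 125.7]
orientation: [0.168, 0.936, -0.056, 0.305]
contact_force: [-0.7, 0.7, 0.9]
width: 11.2
```

>>> drive_tool([
  {"x": 0,"y": 0,"z": -0.05,"wx": 0,"wy": 0,"wz": 0,"fingers": 0.6},
  {"x": 0,"y": 0,"z": 0,"wx": 0,"wy": 0,"wz": 0,"fingers": 0.6},
  {"x": 0,"y": 0,"z": 0,"wx": 0,"wy": 0,"wz": 0,"fingers": 0.6},
  {"x": 0,"y": 0,"z": 0,"wx": 0,"wy": 0,"wz": 0,"fingers": 0.6},
])

```text
t: 23.38
tcp_pos: [609.7, -183.5, 125.7]
orientation: [0.168, 0.935, -0.056, 0.306]
contact_force: [-4.0, 1.2, 5.9]
width: 11.2
```

```bash
python3 look.py w18
python3 - <<'E'
from bench import viewer
import cv2
from h import crop
im=viewer.get_image('scene')[:,:,::-1].copy(); crop(im,150,150,90,85,7,'pics/s18c.png')
E
```

```text
23.375 [ 609.723 -183.467  125.681] 11.161301520487415 [-3.98   1.22   5.881]
[[-0.757  0.349  0.553]
 [ 0.281  0.937 -0.207]
 [-0.591 -0.001 -0.807]] [-0.319  0.005  2.262 -0.097  0.245 -1.446]
```

View pics/s18c.png

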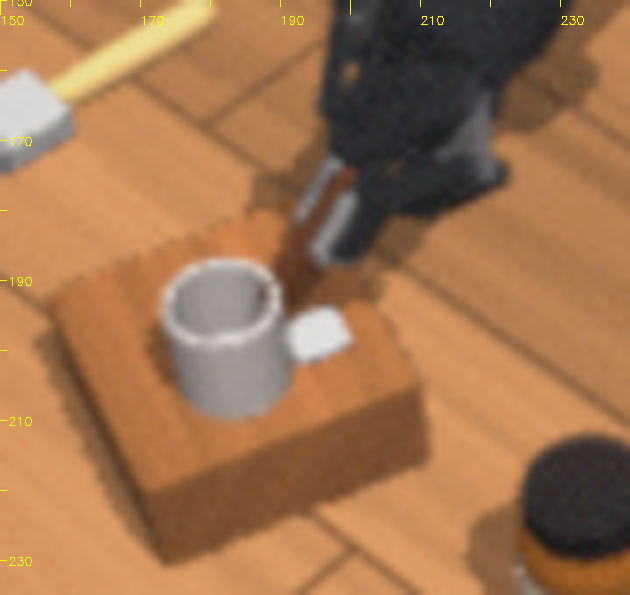

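View pics/w18.png

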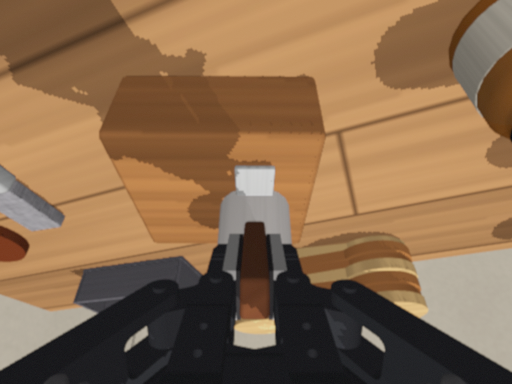

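The cup stands on the stand: scene foot at about (183,208), about 8 N of support. Relieve slightly and open.

>>> drive_tool([
  {"x": 0,"y": 0,"z": 0.05,"wx": 0,"wy": 0,"wz": 0,"fingers": 0.6},
  {"x": 0,"y": 0,"z": 0,"wx": 0,"wy": 0,"wz": 0,"fingers": 1.3},
  {"x": 0,"y": 0,"z": 0,"wx": 0,"wy": 0,"wz": 0,"fingers": 1.6},
  {"x": 0,"y": 0,"z": 0,"wx": 0,"wy": 0,"wz": 0,"fingers": 2.4},
  {"x": 0,"y": 0,"z": 0,"wx": 0,"wy": 0,"wz": 0,"fingers": 4},
  {"x": 0,"y": 0,"z": 0,"wx": 0,"wy": 0,"wz": 0,"fingers": 5.5},
  {"x": 0,"y": 0,"z": 0,"wx": 0,"wy": 0,"wz": 0,"fingers": 6},
])

```text
t: 24.35
tcp_pos: [609.0, -183.3, 124.9]
orientation: [0.168, 0.936, -0.056, 0.305]
contact_force: [0.5, -0.2, -0.9]
width: 60.4
```

```bash
python3 look.py w19
```

```text
24.35 [ 608.987 -183.269  124.945] 60.35264148629027 [ 0.543 -0.226 -0.919]
[[-0.758  0.349  0.551]
 [ 0.281  0.937 -0.207]
 [-0.589 -0.002 -0.808]] [-0.319  0.005  2.262 -0.097  0.246 -1.447]
```

View pics/w19.png

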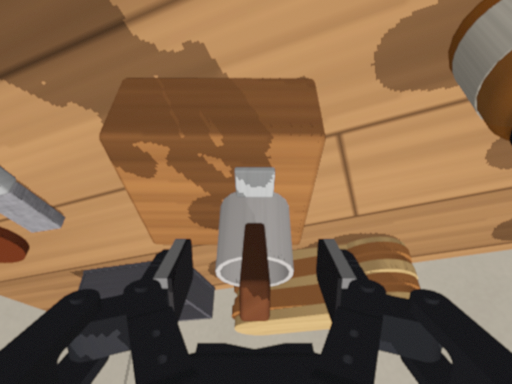

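Fingers are clear on both sides (pads at about 185 and 325, handle at 254). Retreat along the slope.

>>> drive_tool([
  {"x": -0.6,"y": 0.22,"z": 0.8,"wx": 0,"wy": 0,"wz": 0,"fingers": 6},
  {"x": -1.1,"y": 0.41,"z": 1.5,"wx": 0,"wy": 0,"wz": 0,"fingers": 6},
  {"x": -1.1,"y": 0.41,"z": 1.5,"wx": 0,"wy": 0,"wz": 0,"fingers": 6},
  {"x": -1.4,"y": 0.52,"z": 2.0,"wx": 0,"wy": 0,"wz": 0,"fingers": 6},
  {"x": -1.7,"y": 0.64,"z": 2.5,"wx": 0,"wy": 0,"wz": 0,"fingers": 6},
  {"x": -1.7,"y": 0.64,"z": 2.5,"wx": 0,"wy": 0,"wz": 0,"fingers": 6},
  {"x": -2,"y": 0,"z": 2,"wx": 0,"wy": 0,"wz": 0,"fingers": 6},
  {"x": -1,"y": 0,"z": 1,"wx": 0,"wy": 0,"wz": 0,"fingers": 6},
  {"x": 0,"y": 0,"z": 0,"wx": 0,"wy": 0,"wz": 0,"fingers": 6},
  {"x": 0,"y": 0,"z": 0,"wx": 0,"wy": 0,"wz": 0,"fingers": 6},
])

```text
t: 25.65
tcp_pos: [502.8, -154.8, 262.1]
orientation: [0.169, 0.936, -0.056, 0.304]
contact_force: [0.2, -0.2, -0.8]
width: 60.2
```

```bash
python3 look.py w20; python3 look3.py 20; python3 -c "
import cv2
from h import crop
crop(cv2.imread('pics/t20.png'),290,125,80,75,8,'pics/t20d.png');crop(cv2.imread('pics/s20.png'),150,165,80,75,8,'pics/s20d.png')"
```

```text
25.65 [ 502.833 -154.821  262.073] 60.18173143374914 [ 0.172 -0.237 -0.817]
[[-0.758  0.349  0.55 ]
 [ 0.282  0.937 -0.207]
 [-0.588 -0.002 -0.809]] [-0.338 -0.423  2.318 -0.021  0.618 -1.539]
```

View pics/t20d.png

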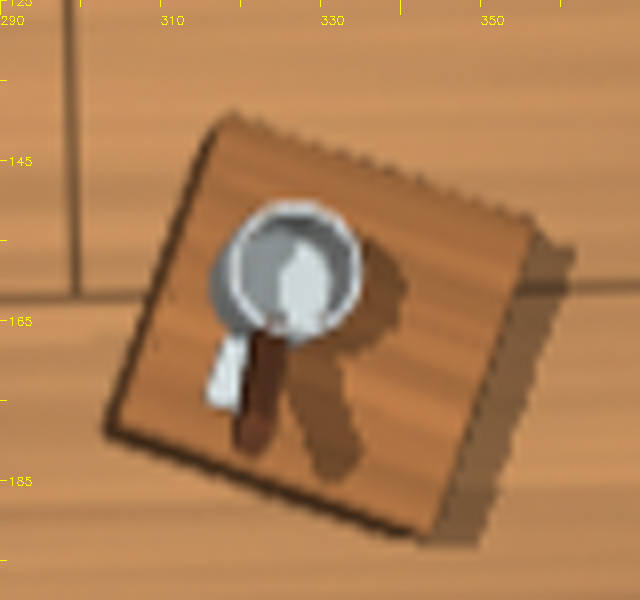

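View pics/s20d.png

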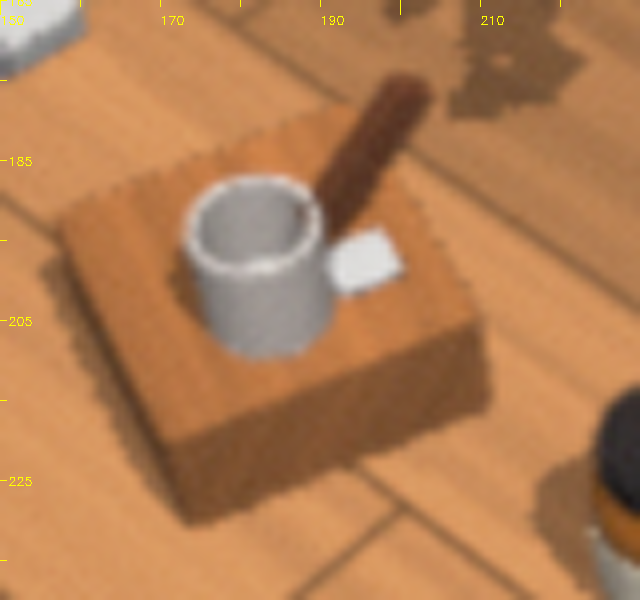

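View pics/t20.png

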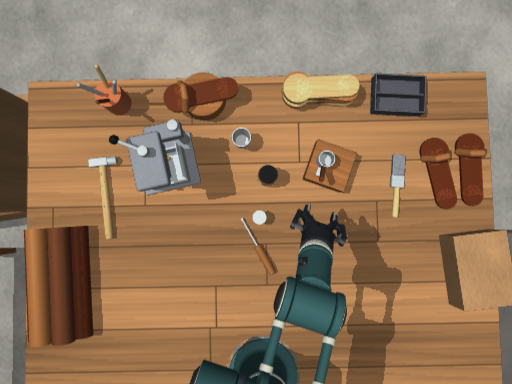

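View pics/s20.png

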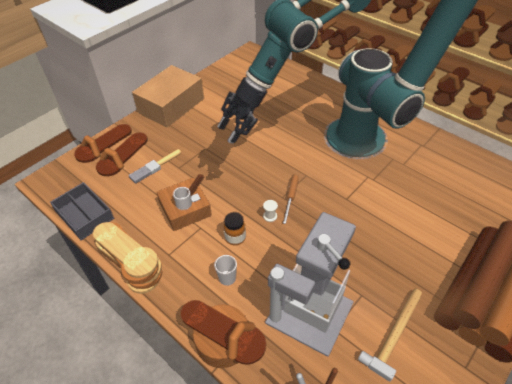

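The cup stands empty and upright at its original pixels, the bystanders are unmoved, and the arm is clear. Handing in.

```bash
python3 -c "
from bench import bot
print(bot.close_job())"
```

```text
the job is handed in; nothing more can be done
None
```

The job is done and was handed in at about 26 s of the 72 s allowed; the hand-in gives no verdict.

**What I did:** I gripped the cup by its handle with the hand leaning 36° and carried it upright in through the press front. I lowered it until the tab bore on the near rim at about mid-tab, with about 8 N when fully open. I then raised it, backed out, and set the empty cup back at its old spot on the stand. I opened the fingers only once the cup was bearing on the stand.

**Last checks:**
- **Beads:** three separate beads showed at rest in the tray. No single view showed all three, so I pieced this together: two in the scene camera, and a third in the top camera with only a faint orange tint of it in the scene view.
- **Cup:** the top view shows it empty. The tab is back at its shut position, and the cup stands upright at its original pixels.
- **Surroundings:** the bystanders look unmoved, and the robot touches nothing. The highest force I read after each move was about 8 N.

**Disagreements:**
- The two fixed cameras put the press about 5 mm apart.
- Up close, the rim appeared 3–4 mm from where I had predicted it. I corrected for this by backing off 4 mm before pressing.

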